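# Load the analyser's reagent rack in run order

## Robot

A 6-joint arm with a two-finger parallel gripper is mounted at the origin on the work surface; the furniture and walls round the work are solid. World frame = base frame: x ahead of the robot, y to its left, z up, the work surface at z = 0. Lengths are in mm, angles in degrees, forces in N, time in s.
With the tool pointing down it reaches from about 300 to 850 mm from the base axis. Payload 4.2 kg.
Tool frame: the origin (TCP) lies at the very end of the fingers, on their centre line; the grasp point (between the pads) lies 19 mm behind it (env.grasp_offset is the distance from the TCP to the grasp point, in mm); z points along the fingers, y is the line along which they close (so a half turn about z gives the same grasp; the last joint's range is limited). The gripper opens to 91 mm and grips with 3 to 60 N. Pads are 32 mm wide; open, the fingers measure 118 mm over their backs; the gripper's body (76 mm by 178 mm) begins 60 mm behind the grasp point.
Start: joints at [39.992, 18.312, 89.639, -0, 72.044, -1.146], TCP at [433.06, 378.294, 175.376] pointing down, gripper open.
Joint ranges: [-177.97, 177.97], [-48.28, 115.42], [12.27, 149.76], [-77.06, 257.06], [2.81, 150.46], [-146.56, 146.56]. Speed limits (degrees/s): [147.25, 147.25, 180, 180, 180, 180].

## Interface

Orientations are given as [roll, pitch, yaw] about the fixed x, y, z axes, in that order (R = Rz(yaw) Ry(pitch) Rx(roll)).
In Python, from workcell import env gives the robot as it stands. The module is installed in compiled form; this text tells all that it offers.
- The arm moves only by the tool send_rows, never from a script. Its argument "motion" is a list of rows, each an object of numbers: "tx", "ty", "tz": the shift along the tool's x, y, z in units of 500 mm (1.0 is 500 mm); "rx", "ry", "rz": the turn, a rotation vector about the tool's x, y, z in units of 30 degrees (1.0 is 30 degrees); "gripper": the closure, from -1 (fully open) to 1 (shut). In form: [{"tx": .., "ty": .., "tz": .., "rx": .., "ry": .., "rz": .., "gripper": ..}, ...]. A call has 1 to 12 rows; each row shifts and turns the commanded pose from where the row before left it, along the tool's axes as they then stand; what a row does not reach is not made up. A row lasts 1/8 s, in which the tool goes at most 62.5 mm and 10.7 degrees, less where a joint would pass 70% of its speed; a pose out of reach is approached as far as the arm can. A call with a number of a shift or a turn outside -1 to 1 is refused whole. A call with a gripper value outside its range is refused whole. The fingers move at their own pace and stop on an object; "grip_force" is the grip in N (left out, the last holds). Time passes only in rows, so rows that do not move let the fingers close. It gives the time, the measured TCP pose, the force, the opening and the grip force at its end, in the units of the state.
- env.state(): the state, without advancing time (a new reading comes with each control period).
- env.grab_frame(name): name is "side" or "top"; returns a dict with "frame" (420x560x3 uint8, red, green, blue), "vertical_fov" (degrees; the focal length in pixels is half the picture's height over the tangent of half this angle, whatever the lens; pixels are square), "cx", "cy" (the principal point, pixels), "k1" (the pictures are not rectified: a ray, as slopes to the right and down, at radius r is drawn at 1 + k1 r^2 times it, then the intrinsics apply), "rvec" (rotation vector, rad) and "tvec" (3), from world to camera coordinates, as OpenCV has them. Camera axes: x right, y down, z forward; pixel columns grow to the right and rows downward; lengths in mm; the calibration is good to about 2 mm. A picture is of the moment at which its call begins. There is no depth.
- env.job_done(): hands the job in; it is judged then, once.
The state is a dict: "time_s": time; "qpos": joint angles; "qvel": joint speeds; "effort": joint torques, N m; "ee_pos": TCP position; "ee_rot": TCP orientation; "force": force on the tool from outside, world axes, zero at the start; "torque": the same for the moment, N m; "gripper_width": finger opening in mm; "gripper_force": force on a finger pad.
Only numpy, scipy, OpenCV 4.12 (cv2) and the standard library are available. Lean on these libraries where they do the work, as an engineer would, in place of code of your own. Each camera call takes 0.05 s, during which the arm holds its last target. There are 200 camera calls.

## Task

Load the reagent rack for the next run: the wash bottle goes into the pocket next to the diluent bottle, the substrate bottle into the pocket next to the buffer bottle, and the black vial insert into the middle pocket between those two, with the small calibrator vial standing in its well. Everything should stand upright and fully down in its place. Leave the diluent and buffer bottles where they stand in the rack, and do not disturb the dropper bottle and the timer.

Things in the scene. Friction and masses are not known exactly. Their poses are not given: they have to be found in the camera images.
- rack: Grey reagent rack, fixed, 90 mm wide (its x), 407 mm long (its y). One row of five round pockets 73 mm across, centred at x = 0, y = -154, -77, 0, 77, 154 mm; the end two are taken, the inner three empty. Origin: centre of its underside, on the bench; z up. Things in a pocket stand on the base plate at z = 6 mm; deck top at z = 34 mm; end walls reach 40 mm.
- diluent: Diluent bottle: the tall, broad white bottle with a screw cap that already stands in one end pocket of the rack (either end), 68 mm in diameter, 120 mm tall, the tallest of the bottles. Loose. Origin: centre of its underside; z up along it.
- buffer: Buffer bottle: the shorter, slimmer white bottle with a screw cap that already stands in the other end pocket, 54 mm in diameter, 92 mm tall. Loose. Origin: centre of its underside; z up along it.
- wash: Wash bottle: the only white bottle standing on the bench, 60 mm in diameter, 105 mm tall; straight-sided up to 69 mm, round shoulder, then a screw cap 40 mm in diameter from 87 to 105 mm up. Loose, about 0.16 kg. Origin: centre of its underside; z up along it.
- substrate: Substrate bottle: the larger of the two brown screw-cap bottles on the bench, 48 mm in diameter, 78 mm tall; straight-sided up to 51 mm, round shoulder, then a screw cap 32 mm in diameter from 65 to 78 mm up. Loose, about 0.08 kg. Origin: centre of its underside; z up along it.
- vial: Calibrator vial: the smaller of the two brown screw-cap bottles on the bench, 27 mm in diameter, 50 mm tall with an 18 mm cap from 42 to 50 mm up (straight-sided up to 33 mm). Loose, about 0.03 kg. Origin: centre of its underside; z up along it.
- insert: Vial insert: black stepped round plastic part, 61 mm tall. Foot 60 mm in diameter up to 29 mm, tapering to a neck 47 mm in diameter from 34 mm up to the rim. The open well in its top is 38 mm across and 17 mm deep (floor 44 mm above the origin). Its foot drops into a rack pocket; the well holds one small vial. Loose, 0.09 kg. Origin: centre of its underside; z up.
- dropper: Bystander: small brown dropper bottle with a black rubber bulb, 33 mm in diameter, 102 mm tall, right of the rack. Origin: centre of its underside.
- timer: Bystander: white wedge-shaped bench timer, 44 x 64 x 33 mm, on the right. Origin: centre of its underside.
There are look-alikes about, which are no part of the job. What is shaped like the insert but green is not meant.

How it is judged:
By the outcome, as a careful person would: the job done as asked, in the order asked, and still so for the second after the job is handed in, with the robot touching nothing.
It also fails if it takes over 99 s, if anything falls off the work surface, if the arm or the gripper's body presses on something with over 40 N, if the wrist force passes 120 N, or if a joint passes its speed limit or range.

## Working session

There is one attempt and no reset: what is moved stays moved. The work goes in short steps, Python scripts to look and compute and a tool call to move; the robot and the scene stay as the last step left them, time stands still between calls to the robot, and variables do not carry over. Pictures are saved under pics/ and viewed, at most 14 in all, crops included, and the job is handed in when it is done.

Besides the shell and the picture viewer there is one more tool, called after "Emit:" as name([rows], argument=value, ...), one row to a line, values as JSON. send_rows: Moves the arm, as the interface text tells. Shifts and turns lie within -1 to 1; 1 stands for 500 mm of shift or 30 degrees of turn. Its arguments: {"type":"object","properties":{"motion":{"type":"array"},"grip_force":{"type":"number"}},"required":["motion"]}

```bash
mkdir -p pics; cat > h.py <<'E'
import numpy as np, cv2
from workcell import env
def grab(n,save=None):
    g=env.grab_frame(n)
    if save: cv2.imwrite('pics/'+save+'.png',g['frame'][:,:,::-1])
    return g
def K(g):
    f=g['frame'].shape[0]/2/np.tan(np.radians(g['vertical_fov'])/2)
    return np.array([[f,0,g['cx']],[0,f,g['cy']],[0,0,1.]]),np.array([g['k1'],0,0,0,0.])
def ray(g,px):
    k,d=K(g); p=cv2.undistortPoints(np.array(px,float).reshape(-1,1,2),k,d).reshape(-1,2)
    R=cv2.Rodrigues(np.array(g['rvec'],float))[0]; t=np.array(g['tvec'],float).reshape(3)
    return -R.T@t, np.c_[p,np.ones(len(p))]@R
def onz(g,px,z):
    c,v=ray(g,px); return c+v*((z-c[2])/v[:,2])[:,None]
def proj(g,P):
    k,d=K(g); return cv2.projectPoints(np.array(P,float).reshape(-1,1,3),np.array(g['rvec'],float),np.array(g['tvec'],float),k,d)[0].reshape(-1,2)
E
python3 - <<'E'
from h import *
for n in('top','side'):
    g=grab(n,n+'0'); print(n,g['vertical_fov'],g['k1'],ray(g,[[280,210]]))
s=env.state();print(s)
E
```

```text
top 42.099487887752346 -0.18487345488557574 (array([ 228.44533285, -215.18683847, 1393.77400157]), array([[ 0.22618875, -0.01382248, -0.9740007 ]]))
side 55.62034897352912 -0.08080667339295179 (array([648.56903455, 227.58209697, 884.42728436]), array([[-0.14335371, -0.46106014, -0.87578881]]))
{'time_s': 0.1, 'qpos': array([ 3.99918834e+01,  1.83501612e+01,  8.96980114e+01, -7.65184284e-04,
        7.20426932e+01, -1.14703786e+00]), 'qvel': array([-0.03892765, -0.02925011, -0.25338583,  0.00856544, -0.05975599,
        0.04230139]), 'effort': array([ 2.45704878e-04, -4.13334632e+01, -2.32508862e+01,  7.27263861e-02,
        4.22238442e-02, -6.09594099e-05]), 'ee_pos': array([432.67567332, 377.95775393, 174.59201967]), 'ee_rot': array([-1.79909138e+02, -1.09158536e-03,  1.31139157e+02]), 'force': array([ 0.16326037, -0.76089816,  0.0491082 ]), 'torque': array([ 0.0319965 , -0.00506298,  0.04766857]), 'gripper_force': 0.0, 'gripper_width': 91.1144439821372}
```

View pics/top0.png

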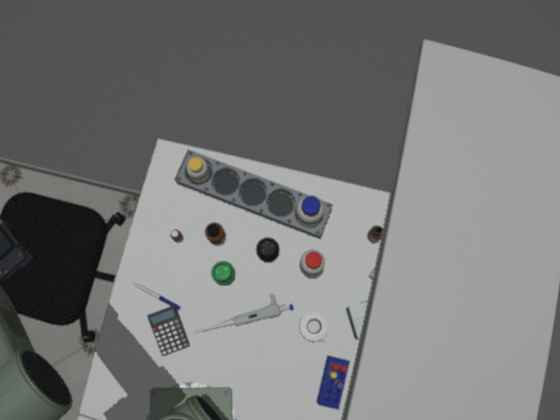

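View pics/side0.png

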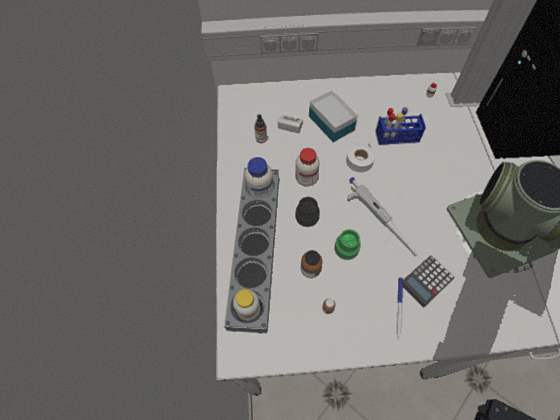

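Top view: rack runs from (180,170) to (330,220), with the yellow-capped bottle at (197,167) and the blue-capped one at (310,207). On the bench are the red-capped white bottle (313,263), a brown bottle (215,233), a small brown vial (176,235), the black insert (268,250) and a green look-alike (223,272).
Side view: in the same order these sit at (308,162), (312,262), (329,305), (307,211) and (348,243). A further small vial is at (432,89).

```bash
python3 - <<'E'
from h import *
G={n:grab(n) for n in('top','side')}
def crop(g,c,h,s):
    x,y=c; a=g['frame'][y-h:y+h,x-h:x+h,::-1]; return cv2.resize(a,(s,s),interpolation=cv2.INTER_CUBIC)
S,T=G['side'],G['top']
r1=np.hstack([crop(S,c,28,200) for c in((308,165),(312,262),(329,305),(307,211))])
r2=np.hstack([crop(S,(432,89),28,200),crop(S,(258,178),28,200),crop(S,(245,300),28,200),crop(T,(176,235),28,200)])
r3=np.hstack([crop(T,c,28,200) for c in((313,263),(215,233),(268,250),(310,207))])
cv2.imwrite('pics/c1.png',np.vstack([r1,r2,r3]))
print(proj(S,[[433,378,175],[0,0,0]]),proj(T,[[433,378,175],[0,0,0]]))
# colour blobs
for n,g in G.items():
    hsv=cv2.cvtColor(g['frame'],cv2.COLOR_RGB2HSV)
    for nm,lo,hi in(('yellow',(20,120,100),(34,255,255)),('blue',(112,150,60),(128,255,255)),('red',(0,170,100),(5,255,255)),('black',(0,0,0),(179,255,38)),('brown',(3,90,20),(18,255,150)),('green',(55,120,40),(85,255,255))):
        m=cv2.inRange(hsv,lo,hi); N,_,st,ce=cv2.connectedComponentsWithStats(m)
        for i in range(1,N):
            if st[i,4]>25 : print(n,nm,st[i],ce[i].round(1))
E
```

```text
[[451.51505421 468.80920938]
 [499.85103714 228.5386072 ]] [[ 21.75192777 247.82232346]
 [190.48296566 428.48983904]]
top yellow [189 157  13  14 143] [195.  163.8]
top yellow [330 372   6   6  29] [332.9 374.6]
top blue [303 197  16  18 224] [310.6 205.4]
top blue [318 358  30  50 572] [329.8 387.5]
top blue [337 371   8  11  58] [340.7 375.9]
top red [307 253  14  15 146] [313.8 259.9]
top black [    0   193   125   149 10814] [ 53.4 257.2]
top black [208 225  11  12 106] [213.  230.2]
top black [258 239  20  22 196] [267.6 251.3]
top black [  22  351   49   54 1271] [ 45.6 377.7]
top black [197 397  24  23 174] [208.1 409.3]
top brown [206 224  18  19 147] [215.7 234.8]
top brown [370 228  11  10  41] [374.  234.1]
top green [213 262  21  22 369] [223.  272.7]
side yellow [396 113   7   8  33] [398.8 116.2]
side yellow [236 289  18  18 246] [244.4 297.8]
side blue [377 115  48  29 548] [402.5 130.6]
side red [388 109   6  10  32] [390.9 113.4]
side red [301 149  14   7  51] [307.2 151.9]
side black [ 477    0   83  158 9109] [527.3  90.3]
side black [480 164  23  40 218] [491.  183.7]
side black [484 211  52  33 167] [502.4 232. ]
side black [475 400  19  20 143] [484.4 412.2]
side brown [255 124  11   8  42] [260.1 127.9]
side brown [355 150  12   9  31] [361.3 153.5]
side brown [302 254  20  21 175] [311.3 265.3]
side brown [323 302  12  11  49] [327.9 308.2]
side green [336 230  24  26 289] [347.7 242.7]
```

View pics/c1.png

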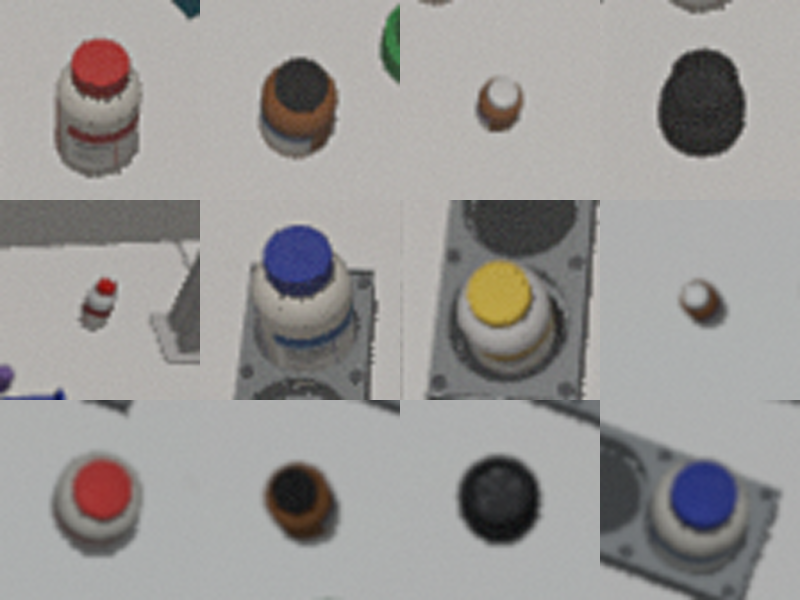

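Candidates for each part:
- **Wash:** the red-capped white bottle at side (308,162). The tiny red-capped one at (432,89) is far too small.
- **Substrate:** the larger, black-capped brown bottle at side (312,262).
- **Vial:** the small, white-capped brown one at side (329,305). The brown bottle at (260,128) is the dropper.
- **Insert:** the black one at side (307,211), not the green one.
- **In the rack:** the blue-capped bottle is broader and taller, so it is the diluent. The yellow-capped one is the buffer.

The crop confirms all of these.

```bash
cat > m.py <<'E'
from h import *
def blob(g,lo,hi,near,space=cv2.COLOR_RGB2HSV):
    m=cv2.inRange(cv2.cvtColor(g['frame'],space),lo,hi)
    N,l,st,ce=cv2.connectedComponentsWithStats(m)
    ok=[i for i in range(1,N) if st[i,4]>12 and np.hypot(*(ce[i]-near))<14]
    if not ok: return None
    i=max(ok,key=lambda i:st[i,4])
    return cv2.findContours((l==i).astype('u1'),0,1)[0][0]
def cen(c):
    M=cv2.moments(cv2.convexHull(c)); return [M['m10']/M['m00'],M['m01']/M['m00']]
E
python3 - <<'E'
from m import *
G={n:grab(n) for n in('top','side')}
red=((0,130,60),(8,255,255))
items={'wash':(*red,96,(313,260),(308,155)),'dil':((108,120,40),(130,255,255),117,(310,205),(258,168)),
'buf':((18,100,80),(36,255,255),90,(195,164),(244,298)),'sub':((0,0,0),(179,110,75),71.5,(213,230),(312,258)),
'vialbody':((3,70,20),(20,255,170),15,(176,236),(329,307)),'vialcap':((0,0,150),(179,70,255),46,(175,234),(329,303)),
'insert':((0,0,0),(179,255,75),15,(268,250),(307,211)),'drop':((0,0,0),(179,120,75),80,(374,230),(260,125))}
for n,(lo,hi,z,pt,ps) in items.items():
    for v,p in(('top',pt),('side',ps)):
        c=blob(G[v],lo,hi,p)
        if c is None: print(n,v,None);continue
        print(n,v,np.round(cen(c),1),cv2.contourArea(c),onz(G[v],[cen(c)],z)[0].round(1))
for v in G:
    g=G[v]; X,Y=np.meshgrid(np.arange(300,900),np.arange(400,-400,-1)); 
    uv=proj(g,np.c_[X.ravel(),Y.ravel(),np.full(X.size,34)]).astype('f4').reshape(800,600,2)
    im=cv2.remap(g['frame'],uv[...,0],uv[...,1],cv2.INTER_LINEAR)
    cv2.imwrite(f'pics/rect_{v}.png',im[...,::-1])
    hsv=cv2.cvtColor(im,cv2.COLOR_RGB2HSV); m=cv2.inRange(hsv,(0,0,20),(179,75,150))
    m=cv2.morphologyEx(m,cv2.MORPH_OPEN,np.ones((5,5)))
    for c in cv2.findContours(m,0,2)[0]:
        if cv2.contourArea(c)>8000: (x,y),s,a=cv2.minAreaRect(c); print(v,'rect',x+300,400-y,s,a)
a=[cv2.imread(f'pics/rect_{v}.png') for v in G]
cv2.imwrite('pics/rect.png',cv2.resize(np.hstack(a),(800,533)))
E
```

```text
wash top [313.1 259.7] 171.5 [ 405.9 -310.3   96. ]
wash side [307.6 155.5] 171.0 [ 405.8 -308.6   96. ]
dil top [310.6 205.4] 225.0 [ 534.8 -307.2  117. ]
dil side [257.  165.4] 201.5 [ 534.5 -307.7  117. ]
buf top [195.1 163.8] 139.5 [654.9 -22.9  90. ]
buf side [244.5 297.9] 235.0 [654.2 -21.9  90. ]
sub top [213.  229.7] 106.0 [489.1 -67.1  71.5]
sub side [311.8 257.6] 152.0 [489.1 -64.5  71.5]
vialbody top [176.7 236.2] 11.5 [485.   33.4  15. ]
vialbody side [328.4 306.6] 40.5 [485.8  36.1  15. ]
vialcap top None
vialcap side None
insert top [267.4 249.5] 384.0 [ 445.6 -200.3   15. ]
insert side [307.2 211.8] 507.0 [ 444.2 -202.4   15. ]
drop top [377.3 231.1] 67.0 [ 475.2 -472.8   80. ]
drop side [259.7 121.9] 60.5 [ 480.1 -465.1   80. ]
top rect 589.8760681152344 -163.9378662109375 (101.51021575927734, 414.0989685058594) 22.782405853271484
top rect 599.5 0.5 (799.0, 599.0) 90.0
side rect 593.3670654296875 -160.5592041015625 (95.36224365234375, 419.5639343261719) 22.729732513427734
side rect 599.5 -25.5 (747.0, 599.0) 90.0
```

View pics/rect.png

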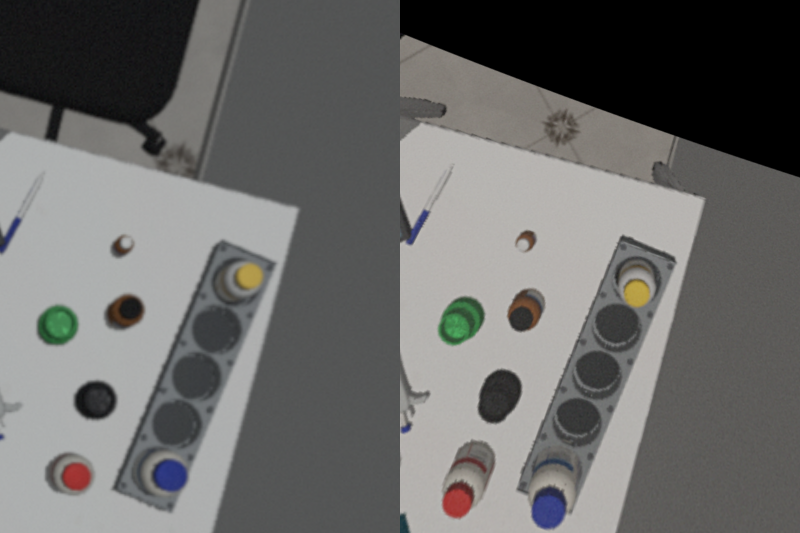

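The rectified view shows the rack's pockets in line, its centre near (593,-164) mm, and its row turned 22.7° from y. Both views agree to about 2 mm on every part. I'll turn the tool to yaw 67.3, so the fingers close across the row, and go above the wash bottle.

Emit:
send_rows([
  {"rz": 0.355,"gripper": -1},
  {"rz": 0.355,"gripper": -1},
  {"rz": 0.355,"gripper": -1},
  {"rz": 0.355,"gripper": -1},
  {"rz": 0.355,"gripper": -1},
  {"rz": 0.355,"gripper": -1},
], grip_force=20)

```text
invalid input at $.motion[0]: expected keys tx, ty, tz, rx, ry, rz, gripper
```

Emit:
send_rows([
  {"tx": -0.1075,"ty": 0.04},
  {"tx": -0.1075,"ty": 0.04},
  {"tx": -0.1075,"ty": 0.04},
  {"tx": -0.1075,"ty": 0.04},
  {"tx": -0.1075,"ty": 0.04},
  {"tx": -0.1075,"ty": 0.04},
  {"tx": -0.1075,"ty": 0.04},
  {"tx": -0.1075,"ty": 0.04},
  {"tx": -0.1075,"ty": 0.04},
  {"tx": -0.1075,"ty": 0.04},
  {"tx": -0.1075,"ty": 0.04},
  {"tx": -0.1075,"ty": 0.04},
])

```text
invalid input at $.motion[0]: expected keys tx, ty, tz, rx, ry, rz, gripper
```

```bash
cat > go.py <<'E'
import sys
from h import *
from scipy.spatial.transform import Rotation as Ro
s=env.state(); R=Ro.from_euler('xyz',s['ee_rot'],degrees=True)
yaw=67.3 if len(sys.argv)<5 else float(sys.argv[4])
T=Ro.from_euler('xyz',[180,0,yaw],degrees=True)
print('t',round(s['time_s'],2),'pos',s['ee_pos'].round(1),'rot',s['ee_rot'].round(2),'F',np.round(s['force'],1),'w',round(s['gripper_width'],1),'gf',round(s['gripper_force'],1))
if len(sys.argv)>3:
    d=np.array(sys.argv[1:4],float)-s['ee_pos']
    print('units',(R.inv().apply(d)/500).round(4),'rows>=',np.linalg.norm(d)/60,'turn',((R.inv()*T).as_rotvec(degrees=True)/30).round(4))
E
python3 go.py 406 -309.5 150
```

```text
t 0.3 pos [432.9 378.2 175.1] rot [-179.97    0.    131.14] F [-0.7  0.3  0.5] w 91.5 gf 0.0
units [-1.0003 -0.9453  0.0507] rows>= 11.477360676466066 turn [-9.000e-04  6.000e-04  2.128e+00]
```

Emit:
send_rows([
  {"tx": 0,"ty": 0,"tz": 0,"rx": 0,"ry": 0,"rz": 0.355,"gripper": -1},
  {"tx": 0,"ty": 0,"tz": 0,"rx": 0,"ry": 0,"rz": 0.355,"gripper": -1},
  {"tx": 0,"ty": 0,"tz": 0,"rx": 0,"ry": 0,"rz": 0.355,"gripper": -1},
  {"tx": 0,"ty": 0,"tz": 0,"rx": 0,"ry": 0,"rz": 0.355,"gripper": -1},
  {"tx": 0,"ty": 0,"tz": 0,"rx": 0,"ry": 0,"rz": 0.355,"gripper": -1},
  {"tx": 0,"ty": 0,"tz": 0,"rx": 0,"ry": 0,"rz": 0.355,"gripper": -1},
], grip_force=20)

```text
time_s: 1.05
ee_pos: [433.0, 378.3, 175.3]
ee_rot: [-180.0, 0.0, 66.9]
force: [0.1, -0.4, 0.5]
gripper_width: 91.3
gripper_force: 0.0
```

Emit:
send_rows([
  {"tx": -0.1075,"ty": 0.04,"tz": 0,"rx": 0,"ry": 0,"rz": 0,"gripper": -1},
  {"tx": -0.1075,"ty": 0.04,"tz": 0,"rx": 0,"ry": 0,"rz": 0,"gripper": -1},
  {"tx": -0.1075,"ty": 0.04,"tz": 0,"rx": 0,"ry": 0,"rz": 0,"gripper": -1},
  {"tx": -0.1075,"ty": 0.04,"tz": 0,"rx": 0,"ry": 0,"rz": 0,"gripper": -1},
  {"tx": -0.1075,"ty": 0.04,"tz": 0,"rx": 0,"ry": 0,"rz": 0,"gripper": -1},
  {"tx": -0.1075,"ty": 0.04,"tz": 0,"rx": 0,"ry": 0,"rz": 0,"gripper": -1},
  {"tx": -0.1075,"ty": 0.04,"tz": 0,"rx": 0,"ry": 0,"rz": 0,"gripper": -1},
  {"tx": -0.1075,"ty": 0.04,"tz": 0,"rx": 0,"ry": 0,"rz": 0,"gripper": -1},
  {"tx": -0.1075,"ty": 0.04,"tz": 0,"rx": 0,"ry": 0,"rz": 0,"gripper": -1},
  {"tx": -0.1075,"ty": 0.04,"tz": 0,"rx": 0,"ry": 0,"rz": 0,"gripper": -1},
  {"tx": -0.1075,"ty": 0.04,"tz": 0,"rx": 0,"ry": 0,"rz": 0,"gripper": -1},
  {"tx": -0.1075,"ty": 0.04,"tz": 0,"rx": 0,"ry": 0,"rz": 0,"gripper": -1},
])

```text
time_s: 2.55
ee_pos: [404.5, -311.3, 175.5]
ee_rot: [180.0, -0.0, 67.2]
force: [0.4, 0.6, -0.0]
gripper_width: 91.1
gripper_force: 0.0
```

```bash
python3 go.py 406 -309.5 150
```

```text
t 2.55 pos [ 404.5 -311.3  175.5] rot [ 1.7996e+02 -1.0000e-02  6.7210e+01] F [ 0.4  0.6 -0. ] w 91.1 gf 0.0
units [0.0044 0.0013 0.051 ] rows>= 0.42650668901565336 turn [ 0.0013 -0.0004 -0.0029]
```

Emit:
send_rows([
  {"tx": 0.004,"ty": 0.001,"tz": 0.08,"rx": 0,"ry": 0,"rz": 0,"gripper": -1},
  {"tx": 0,"ty": 0,"tz": 0.08,"rx": 0,"ry": 0,"rz": 0,"gripper": -1},
  {"tx": 0,"ty": 0,"tz": 0.07,"rx": 0,"ry": 0,"rz": 0,"gripper": -1},
  {"tx": 0,"ty": 0,"tz": 0.048,"rx": 0,"ry": 0,"rz": 0,"gripper": -1},
  {"tx": 0,"ty": 0,"tz": 0,"rx": 0,"ry": 0,"rz": 0,"gripper": -0.1},
  {"tx": 0,"ty": 0,"tz": 0,"rx": 0,"ry": 0,"rz": 0,"gripper": 1},
  {"tx": 0,"ty": 0,"tz": 0,"rx": 0,"ry": 0,"rz": 0,"gripper": 1},
  {"tx": 0,"ty": 0,"tz": 0,"rx": 0,"ry": 0,"rz": 0,"gripper": 1},
  {"tx": 0,"ty": 0,"tz": 0,"rx": 0,"ry": 0,"rz": 0,"gripper": 1},
  {"tx": 0,"ty": 0,"tz": 0,"rx": 0,"ry": 0,"rz": 0,"gripper": 1},
], grip_force=20)

```text
time_s: 3.8
ee_pos: [406.3, -308.0, 37.0]
ee_rot: [179.9, 0.0, 67.2]
force: [-1.5, 0.3, 5.1]
gripper_width: 52.4
gripper_force: 16.9
```

Emit:
send_rows([
  {"tx": 0,"ty": 0,"tz": -0.02,"rx": 0,"ry": 0,"rz": 0,"gripper": 1},
  {"tx": 0,"ty": 0,"tz": -0.05,"rx": 0,"ry": 0,"rz": 0,"gripper": 1},
  {"tx": 0,"ty": 0,"tz": -0.08,"rx": 0,"ry": 0,"rz": 0,"gripper": 1},
  {"tx": 0,"ty": 0,"tz": -0.05,"rx": 0,"ry": 0,"rz": 0,"gripper": 1},
])

```text
time_s: 4.3
ee_pos: [406.3, -307.7, 137.9]
ee_rot: [179.9, 0.0, 67.2]
force: [0.2, 0.0, -3.6]
gripper_width: 39.8
gripper_force: 20.6
```

```bash
python3 go.py 563.3 -235 138; python3 -c "
from h import *
a=grab('side')['frame'][60:360,130:470,::-1];b=grab('top')['frame'][130:320,150:400,::-1]
cv2.imwrite('pics/w1.png',np.hstack([cv2.resize(a,(400,353)),cv2.resize(b,(400,353))]))"
```

```text
t 4.3 pos [ 406.3 -307.7  137.9] rot [179.94   0.    67.24] F [ 0.2  0.  -3.6] w 39.8 gf 20.6
units [2.556e-01 2.333e-01 1.000e-04] rows>= 2.884216356928024 turn [ 0.0021  0.0001 -0.002 ]
```

View pics/w1.png

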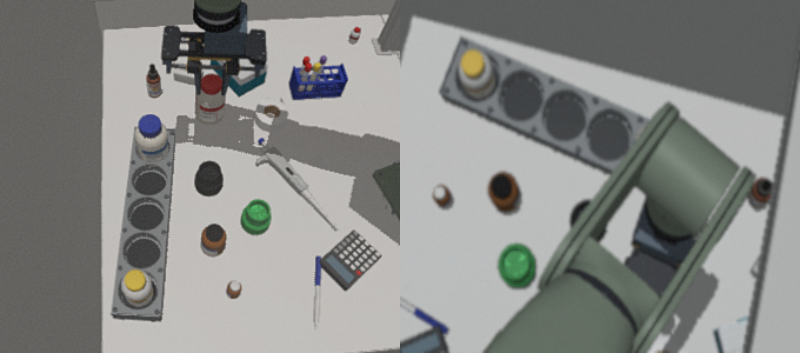

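The side view shows the wash bottle at composite (210,97), just under the gripper, but the opening reads 39.8 mm, so it may be held by its cap. I'll enlarge that.

```bash
python3 -c "
from m import *
S=grab('side')
print(proj(S,[env.state()['ee_pos']]))
c=blob(S,(0,130,60),(8,255,255),(308,135)); print(cen(c),cv2.boundingRect(c))
cv2.imwrite('pics/w2.png',cv2.resize(S['frame'][60:190,230:390,::-1],(800,650))[:600])"
```

```text
[[308.16368702 145.3235948 ]]
[308.6629381058911, 130.93736017897092] (300, 123, 18, 17)
```

View pics/w2.png

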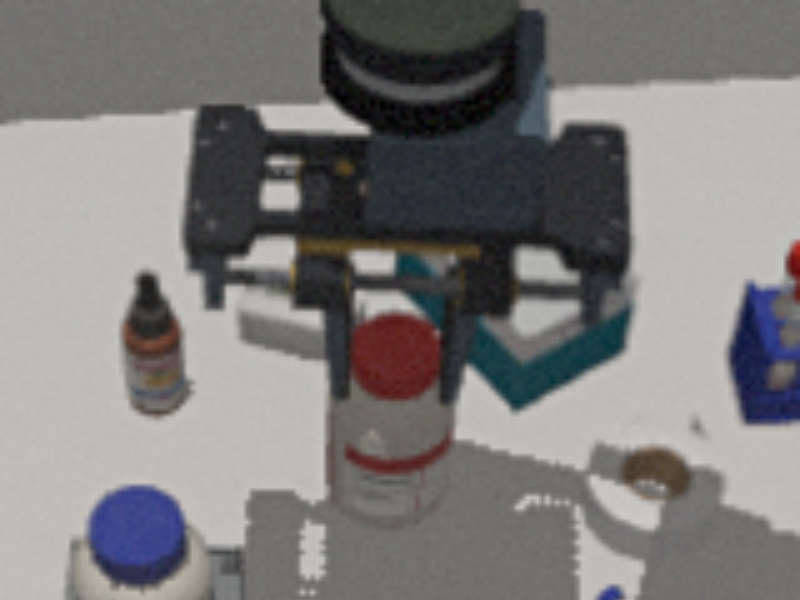

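```bash
python3 -c "
from m import *
S=grab('side'); s=env.state(); x,y,z=s['ee_pos']
for zz in range(120,200,6): print(zz, proj(S,[[x,y,zz]]).round(1).tolist())
c,v=ray(S,[[308.7,130.9],[310,158]]); print(c.round(1),v.round(3), s['gripper_width'],s['gripper_force'],s['force'])
print('finger tips px crop (340,395),(452,400)->',230+340/5,60+395/5,230+452/5,60+400/5,'bottle bottom crop y 522 ->',60+522/5)
for zz in(40,50,60,70,80,90): print(zz,proj(S,[[x,y,zz]]).round(1).tolist())
"
```

```text
120 [[308.3, 149.9]]
126 [[308.4, 148.3]]
132 [[308.5, 146.8]]
138 [[308.6, 145.2]]
144 [[308.7, 143.6]]
150 [[308.8, 142.0]]
156 [[309.0, 140.3]]
162 [[309.1, 138.7]]
168 [[309.2, 137.0]]
174 [[309.3, 135.3]]
180 [[309.4, 133.6]]
186 [[309.5, 131.9]]
192 [[309.7, 130.2]]
198 [[309.8, 128.4]]
[648.6 227.6 884.4] [[-0.271 -0.601 -0.78 ]
 [-0.253 -0.544 -0.813]] 39.97334660096254 20.637207904073875 [ 0.15920857 -0.34062201 -2.98684509]
finger tips px crop (340,395),(452,400)-> 298.0 139.0 320.4 140.0 bottle bottom crop y 522 -> 164.4
40 [[307.0, 168.9]]
50 [[307.1, 166.7]]
60 [[307.3, 164.4]]
70 [[307.4, 162.1]]
80 [[307.6, 159.7]]
90 [[307.8, 157.3]]
```

The cap is mid-frame at side (308.7,130.9). The bottle hangs upright but is held at the cap's 40 mm width. I'll lift higher to clear the diluent bottle, carry it above its pocket and measure it there from both views.

Emit:
send_rows([
  {"tx": 0,"ty": 0,"tz": -0.05,"rx": 0,"ry": 0,"rz": 0,"gripper": 1},
  {"tx": 0,"ty": 0,"tz": -0.06,"rx": 0,"ry": 0,"rz": 0,"gripper": 1},
  {"tx": 0.05,"ty": 0.045,"tz": 0,"rx": 0,"ry": 0,"rz": 0,"gripper": 1},
  {"tx": 0.05,"ty": 0.047,"tz": 0,"rx": 0,"ry": 0,"rz": 0,"gripper": 1},
  {"tx": 0.05,"ty": 0.047,"tz": 0,"rx": 0,"ry": 0,"rz": 0,"gripper": 1},
  {"tx": 0.05,"ty": 0.047,"tz": 0,"rx": 0,"ry": 0,"rz": 0,"gripper": 1},
  {"tx": 0.055,"ty": 0.047,"tz": 0,"rx": 0,"ry": 0,"rz": 0,"gripper": 1},
  {"tx": 0,"ty": 0,"tz": 0,"rx": 0,"ry": 0,"rz": 0,"gripper": 1},
])

```text
time_s: 5.5
ee_pos: [563.6, -233.5, 188.3]
ee_rot: [-179.8, -0.0, 67.4]
force: [-1.4, 0.3, -1.0]
gripper_width: 39.7
gripper_force: 20.7
```

```bash
python3 go.py 563.3 -235 138; python3 -c "
from m import *
S=grab('side');T=grab('top')
P=env.state()['ee_pos'];a=proj(S,[P])[0].astype(int);b=proj(T,[P])[0].astype(int);print(a,b)
q=lambda g,c:cv2.resize(g['frame'][max(c[1]-50,0):c[1]+50,c[0]-45:c[0]+45,::-1],(400,444))
cv2.imwrite('pics/w3.png',np.hstack([q(S,a),q(T,b)]))
r=[blob(g,(0,130,50),(8,255,255),c-np.array([0,10])) for g,c in((S,a),(T,b))]
for g,c in zip((S,T),r):
  if c is not None: print(cen(c),cv2.boundingRect(c),[onz(g,[cen(c)],z)[0].round(1).tolist() for z in (220,235,250)])"
```

```text
t 5.5 pos [ 563.6 -233.5  188.3] rot [-1.7975e+02 -4.0000e-02  6.7390e+01] F [-1.4  0.3 -1. ] w 39.7 gf 20.7
units [-0.0031  0.001   0.1006] rows>= 0.8390961624345383 turn [-0.0082 -0.0014  0.003 ]
[252 175] [280 187]
[249.53099415204676, 162.61345029239763] (240, 153, 19, 20) [[562.1, -247.8, 220.0], [564.0, -237.1, 235.0], [566.0, -226.3, 250.0]]
```

View pics/w3.png

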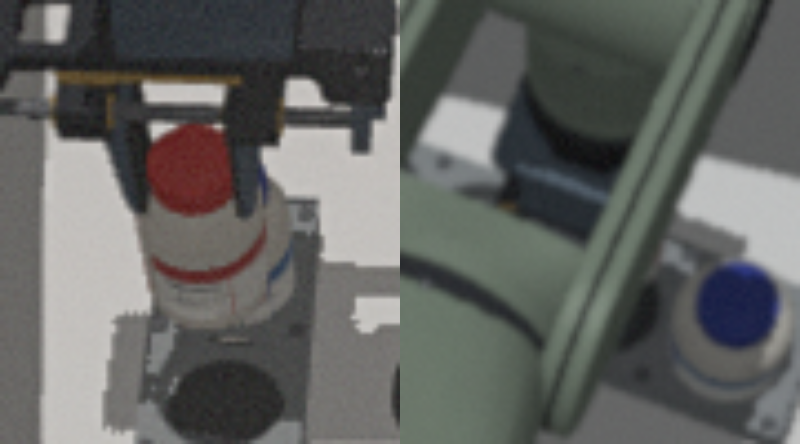

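The side crop shows the bottle upright under the fingers, with its cap at side (249.5,162.6). The top view is blocked by the arm, so the depth along the rack is uncertain. I'll set the bottle back on the bench where it stood, find the contact height, and re-grip.

Emit:
send_rows([
  {"tx": -0.05,"ty": -0.047,"tz": 0,"rx": 0,"ry": 0,"rz": 0,"gripper": 1},
  {"tx": -0.05,"ty": -0.047,"tz": 0,"rx": 0,"ry": 0,"rz": 0,"gripper": 1},
  {"tx": -0.05,"ty": -0.047,"tz": 0,"rx": 0,"ry": 0,"rz": 0,"gripper": 1},
  {"tx": -0.05,"ty": -0.047,"tz": 0,"rx": 0,"ry": 0,"rz": 0,"gripper": 1},
  {"tx": -0.055,"ty": -0.045,"tz": 0,"rx": 0,"ry": 0,"rz": 0,"gripper": 1},
  {"tx": 0,"ty": 0,"tz": 0.08,"rx": 0,"ry": 0,"rz": 0,"gripper": 1},
  {"tx": 0,"ty": 0,"tz": 0.07,"rx": 0,"ry": 0,"rz": 0,"gripper": 1},
  {"tx": 0,"ty": 0,"tz": 0,"rx": 0,"ry": 0,"rz": 0,"gripper": 1},
])

```text
time_s: 6.6
ee_pos: [402.7, -306.3, 113.8]
ee_rot: [-179.6, -0.1, 67.2]
force: [-0.0, -0.1, -2.4]
gripper_width: 39.9
gripper_force: 20.6
```

Emit:
send_rows([
  {"tx": 0,"ty": 0,"tz": 0.01,"rx": 0,"ry": 0,"rz": 0,"gripper": 1},
  {"tx": 0,"ty": 0,"tz": 0.01,"rx": 0,"ry": 0,"rz": 0,"gripper": 1},
  {"tx": 0,"ty": 0,"tz": 0.01,"rx": 0,"ry": 0,"rz": 0,"gripper": 1},
])

```text
time_s: 6.98
ee_pos: [406.5, -308.0, 101.9]
ee_rot: [179.9, 0.0, 67.2]
force: [0.2, -0.0, -2.6]
gripper_width: 39.7
gripper_force: 20.6
```

Emit:
send_rows([
  {"tx": 0,"ty": 0,"tz": 0.01,"rx": 0,"ry": 0,"rz": 0,"gripper": 1},
  {"tx": 0,"ty": 0,"tz": 0.01,"rx": 0,"ry": 0,"rz": 0,"gripper": 1},
])

```text
time_s: 7.22
ee_pos: [406.1, -307.7, 91.1]
ee_rot: [180.0, -0.0, 67.2]
force: [0.0, 0.3, -3.0]
gripper_width: 39.9
gripper_force: 20.6
```

Emit:
send_rows([
  {"tx": 0,"ty": 0,"tz": 0.01,"rx": 0,"ry": 0,"rz": 0,"gripper": 1},
  {"tx": 0,"ty": 0,"tz": 0.01,"rx": 0,"ry": 0,"rz": 0,"gripper": 1},
])

```text
time_s: 7.48
ee_pos: [406.1, -307.7, 81.0]
ee_rot: [-180.0, -0.0, 67.2]
force: [0.0, 0.7, -1.6]
gripper_width: 39.7
gripper_force: 20.6
```

Emit:
send_rows([
  {"tx": 0,"ty": 0,"tz": 0.008,"rx": 0,"ry": 0,"rz": 0,"gripper": 1},
  {"tx": 0,"ty": 0,"tz": 0.008,"rx": 0,"ry": 0,"rz": 0,"gripper": 1},
])

```text
time_s: 7.72
ee_pos: [406.1, -307.7, 73.1]
ee_rot: [180.0, -0.0, 67.2]
force: [-0.4, -0.3, -2.3]
gripper_width: 39.7
gripper_force: 20.6
```

Emit:
send_rows([
  {"tx": 0,"ty": 0,"tz": 0.008,"rx": 0,"ry": 0,"rz": 0,"gripper": 1},
  {"tx": 0,"ty": 0,"tz": 0.008,"rx": 0,"ry": 0,"rz": 0,"gripper": 1},
])

```text
time_s: 7.98
ee_pos: [406.1, -307.7, 65.1]
ee_rot: [180.0, -0.0, 67.2]
force: [-0.2, 0.0, -2.5]
gripper_width: 39.4
gripper_force: 20.6
```

Emit:
send_rows([
  {"tx": 0,"ty": 0,"tz": 0.006,"rx": 0,"ry": 0,"rz": 0,"gripper": 1},
  {"tx": 0,"ty": 0,"tz": 0.006,"rx": 0,"ry": 0,"rz": 0,"gripper": 1},
])

```text
time_s: 8.22
ee_pos: [406.1, -307.7, 59.2]
ee_rot: [180.0, -0.0, 67.2]
force: [-0.1, -0.5, -3.7]
gripper_width: 39.7
gripper_force: 20.6
```

Emit:
send_rows([
  {"tx": 0,"ty": 0,"tz": 0.006,"rx": 0,"ry": 0,"rz": 0,"gripper": 1},
  {"tx": 0,"ty": 0,"tz": 0.006,"rx": 0,"ry": 0,"rz": 0,"gripper": 1},
])

```text
time_s: 8.48
ee_pos: [406.1, -307.7, 53.2]
ee_rot: [180.0, -0.0, 67.2]
force: [-0.7, 0.1, -2.7]
gripper_width: 39.9
gripper_force: 20.6
```

Emit:
send_rows([
  {"tx": 0,"ty": 0,"tz": 0.004,"rx": 0,"ry": 0,"rz": 0,"gripper": 1},
  {"tx": 0,"ty": 0,"tz": 0.004,"rx": 0,"ry": 0,"rz": 0,"gripper": 1},
])

```text
time_s: 8.72
ee_pos: [406.1, -307.7, 49.2]
ee_rot: [180.0, -0.0, 67.2]
force: [0.1, -0.0, -1.3]
gripper_width: 40.0
gripper_force: 20.6
```

```bash
python3 -c "
from m import *
S=grab('side');T=grab('top')
c=blob(S,(0,130,50),(8,255,255),(308,155)); print(cen(c),onz(S,[cen(c)],96)[0])
cv2.imwrite('pics/w4.png',cv2.resize(S['frame'][100:200,250:370,::-1],(720,600),interpolation=cv2.INTER_CUBIC))"
```

```text
[307.83819628647217, 155.14235190097259] [ 404.86236672 -309.32413089   96.        ]
```

View pics/w4.png

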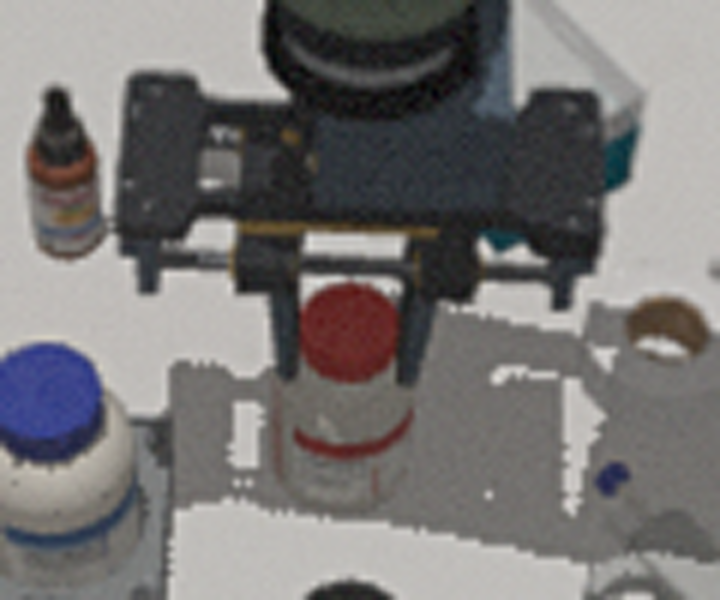

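The wash bottle is back where it stood, with its cap at side (307.8,155.1), and it is upright. It is centred within 2 mm of the tool axis and the grip is steady, with the tips about 47 mm above its base. This grip is usable, so I'll carry it to the pocket beside the diluent.

Emit:
send_rows([
  {"tx": 0,"ty": 0,"tz": -0.04,"rx": 0,"ry": 0,"rz": 0,"gripper": 1},
  {"tx": 0,"ty": 0,"tz": -0.08,"rx": 0,"ry": 0,"rz": 0,"gripper": 1},
  {"tx": 0,"ty": 0,"tz": -0.09,"rx": 0,"ry": 0,"rz": 0,"gripper": 1},
  {"tx": 0,"ty": 0,"tz": -0.075,"rx": 0,"ry": 0,"rz": 0,"gripper": 1},
  {"tx": 0.05,"ty": 0.045,"tz": 0,"rx": 0,"ry": 0,"rz": 0,"gripper": 1},
  {"tx": 0.05,"ty": 0.047,"tz": 0,"rx": 0,"ry": 0,"rz": 0,"gripper": 1},
  {"tx": 0.05,"ty": 0.047,"tz": 0,"rx": 0,"ry": 0,"rz": 0,"gripper": 1},
  {"tx": 0.05,"ty": 0.047,"tz": 0,"rx": 0,"ry": 0,"rz": 0,"gripper": 1},
  {"tx": 0.055,"ty": 0.047,"tz": 0,"rx": 0,"ry": 0,"rz": 0,"gripper": 1},
  {"tx": 0,"ty": 0,"tz": 0.08,"rx": 0,"ry": 0,"rz": 0,"gripper": 1},
  {"tx": 0,"ty": 0,"tz": 0.08,"rx": 0,"ry": 0,"rz": 0,"gripper": 1},
  {"tx": 0,"ty": 0,"tz": 0,"rx": 0,"ry": 0,"rz": 0,"gripper": 1},
])

```text
time_s: 10.32
ee_pos: [560.2, -233.9, 108.6]
ee_rot: [-179.5, -0.0, 67.2]
force: [0.7, 0.0, -1.3]
gripper_width: 39.4
gripper_force: 20.5
```

```bash
python3 go.py 564.3 -233.5 56
```

```text
t 10.32 pos [ 560.2 -233.9  108.6] rot [-1.7953e+02 -1.0000e-02  6.7250e+01] F [ 0.7  0.  -1.3] w 39.4 gf 20.5
units [0.0039 0.008  0.1051] rows>= 0.8789508254995784 turn [-0.0157 -0.0004 -0.0017]
```

Emit:
send_rows([
  {"tx": 0,"ty": 0,"tz": 0.02,"rx": 0,"ry": 0,"rz": 0,"gripper": 1},
  {"tx": 0,"ty": 0,"tz": 0.02,"rx": 0,"ry": 0,"rz": 0,"gripper": 1},
  {"tx": 0,"ty": 0,"tz": 0.02,"rx": 0,"ry": 0,"rz": 0,"gripper": 1},
])

```text
time_s: 10.7
ee_pos: [563.2, -235.5, 82.2]
ee_rot: [179.9, -0.0, 67.2]
force: [-0.2, -1.1, -2.1]
gripper_width: 39.7
gripper_force: 20.5
```

Emit:
send_rows([
  {"tx": 0,"ty": 0,"tz": 0.01,"rx": 0,"ry": 0,"rz": 0,"gripper": 1},
  {"tx": 0,"ty": 0,"tz": 0.01,"rx": 0,"ry": 0,"rz": 0,"gripper": 1},
])

```text
time_s: 10.95
ee_pos: [563.0, -235.2, 71.7]
ee_rot: [180.0, -0.0, 67.2]
force: [-0.3, 0.2, -1.2]
gripper_width: 39.8
gripper_force: 20.5
```

Emit:
send_rows([
  {"tx": 0,"ty": 0,"tz": 0.01,"rx": 0,"ry": 0,"rz": 0,"gripper": 1},
  {"tx": 0,"ty": 0,"tz": 0.01,"rx": 0,"ry": 0,"rz": 0,"gripper": 1},
])

```text
time_s: 11.2
ee_pos: [562.9, -235.2, 61.6]
ee_rot: [180.0, -0.0, 67.2]
force: [0.1, 0.6, -2.5]
gripper_width: 39.8
gripper_force: 20.5
```

Emit:
send_rows([
  {"tx": 0,"ty": 0,"tz": 0.006,"rx": 0,"ry": 0,"rz": 0,"gripper": 1},
  {"tx": 0,"ty": 0,"tz": 0.005,"rx": 0,"ry": 0,"rz": 0,"gripper": 1},
])

```text
time_s: 11.45
ee_pos: [562.9, -235.2, 56.2]
ee_rot: [180.0, -0.0, 67.2]
force: [-0.3, -0.4, -0.8]
gripper_width: 39.7
gripper_force: 20.5
```

Emit:
send_rows([
  {"tx": 0,"ty": 0,"tz": 0.003,"rx": 0,"ry": 0,"rz": 0,"gripper": 1},
  {"tx": 0,"ty": 0,"tz": 0.003,"rx": 0,"ry": 0,"rz": 0,"gripper": 1},
])

```text
time_s: 11.7
ee_pos: [562.9, -235.2, 53.4]
ee_rot: [180.0, -0.0, 67.2]
force: [-0.3, 0.6, -2.2]
gripper_width: 39.6
gripper_force: 20.5
```

Emit:
send_rows([
  {"tx": 0,"ty": 0,"tz": 0.002,"rx": 0,"ry": 0,"rz": 0,"gripper": 1},
  {"tx": 0,"ty": 0,"tz": 0.002,"rx": 0,"ry": 0,"rz": 0,"gripper": 1},
])

```text
time_s: 11.95
ee_pos: [563.0, -235.3, 51.9]
ee_rot: [180.0, 0.0, 67.2]
force: [0.0, 0.1, 3.9]
gripper_width: 39.9
gripper_force: 20.7
```

Contact is at z = 52, so the base is on the plate. Opening and rising.

Emit:
send_rows([
  {"tx": 0,"ty": 0,"tz": 0,"rx": 0,"ry": 0,"rz": 0,"gripper": 0},
  {"tx": 0,"ty": 0,"tz": 0,"rx": 0,"ry": 0,"rz": 0,"gripper": -0.5},
  {"tx": 0,"ty": 0,"tz": 0,"rx": 0,"ry": 0,"rz": 0,"gripper": -1},
  {"tx": 0,"ty": 0,"tz": 0,"rx": 0,"ry": 0,"rz": 0,"gripper": -1},
  {"tx": 0,"ty": 0,"tz": 0,"rx": 0,"ry": 0,"rz": 0,"gripper": -1},
  {"tx": 0,"ty": 0,"tz": -0.08,"rx": 0,"ry": 0,"rz": 0,"gripper": -1},
  {"tx": 0,"ty": 0,"tz": -0.1,"rx": 0,"ry": 0,"rz": 0,"gripper": -1},
  {"tx": 0,"ty": 0,"tz": -0.04,"rx": 0,"ry": 0,"rz": 0,"gripper": -1},
  {"tx": 0,"ty": 0,"tz": 0,"rx": 0,"ry": 0,"rz": 0,"gripper": -1},
])

```text
time_s: 13.08
ee_pos: [563.9, -235.6, 163.2]
ee_rot: [179.8, -0.0, 67.2]
force: [-0.8, 0.0, -0.7]
gripper_width: 91.1
gripper_force: 0.0
```

```bash
python3 go.py 489 -66 160; python3 -c "
from m import *
S=grab('side')
c=blob(S,(0,130,50),(8,255,255),proj(S,[[563,-235,102]])[0]); print(cen(c),onz(S,[cen(c)],102)[0])"
```

```text
t 13.07 pos [ 563.9 -235.6  163.2] rot [179.76  -0.    67.24] F [-0.8  0.  -0.7] w 91.1 gf 0.0
units [ 0.2549 -0.2693  0.0052] rows>= 3.090451571396191 turn [ 0.0079 -0.0001 -0.0021]
[255.08962264150944, 196.7806603773585] [ 562.79301118 -236.25148947  102.        ]
```

The wash cap now reads (563,-236) at its expected height, so it is upright and fully down in the pocket. Next is the substrate bottle.

Emit:
send_rows([
  {"tx": 0.064,"ty": -0.067,"tz": 0,"rx": 0,"ry": 0,"rz": 0,"gripper": -0.55},
  {"tx": 0.064,"ty": -0.067,"tz": 0,"rx": 0,"ry": 0,"rz": 0,"gripper": -0.55},
  {"tx": 0.064,"ty": -0.067,"tz": 0,"rx": 0,"ry": 0,"rz": 0,"gripper": -0.55},
  {"tx": 0.063,"ty": -0.068,"tz": 0,"rx": 0,"ry": 0,"rz": 0,"gripper": -0.55},
  {"tx": 0,"ty": 0,"tz": 0,"rx": 0,"ry": 0,"rz": 0,"gripper": -0.55},
  {"tx": 0,"ty": 0,"tz": 0,"rx": 0,"ry": 0,"rz": 0,"gripper": -0.55},
], grip_force=12)

```text
time_s: 13.88
ee_pos: [487.9, -65.8, 160.4]
ee_rot: [-179.9, 0.0, 67.3]
force: [-0.0, -1.4, 0.8]
gripper_width: 70.7
gripper_force: 0.0
```

```bash
python3 go.py 489.1 -65.8 33
```

```text
t 13.88 pos [487.9 -65.8 160.4] rot [-1.7993e+02  4.0000e-02  6.7270e+01] F [-0.  -1.4  0.8] w 70.7 gf 0.0
units [0.0011 0.0025 0.2548] rows>= 2.1234495644425304 turn [-0.0022  0.0014 -0.0011]
```

Emit:
send_rows([
  {"tx": 0.001,"ty": 0.002,"tz": 0.08,"rx": 0,"ry": 0,"rz": 0,"gripper": -0.55},
  {"tx": 0,"ty": 0,"tz": 0.08,"rx": 0,"ry": 0,"rz": 0,"gripper": -0.55},
  {"tx": 0,"ty": 0,"tz": 0.06,"rx": 0,"ry": 0,"rz": 0,"gripper": -0.55},
  {"tx": 0,"ty": 0,"tz": 0.034,"rx": 0,"ry": 0,"rz": 0,"gripper": -0.55},
  {"tx": 0,"ty": 0,"tz": 0,"rx": 0,"ry": 0,"rz": 0,"gripper": 0},
  {"tx": 0,"ty": 0,"tz": 0,"rx": 0,"ry": 0,"rz": 0,"gripper": 1},
  {"tx": 0,"ty": 0,"tz": 0,"rx": 0,"ry": 0,"rz": 0,"gripper": 1},
])

```text
time_s: 14.75
ee_pos: [490.1, -65.9, 35.2]
ee_rot: [179.9, -0.0, 67.2]
force: [0.2, -0.6, -0.4]
gripper_width: 43.5
gripper_force: 0.0
```

Emit:
send_rows([
  {"tx": 0,"ty": 0,"tz": 0,"rx": 0,"ry": 0,"rz": 0,"gripper": 1},
  {"tx": 0,"ty": 0,"tz": 0,"rx": 0,"ry": 0,"rz": 0,"gripper": 1},
  {"tx": 0,"ty": 0,"tz": 0,"rx": 0,"ry": 0,"rz": 0,"gripper": 1},
])

```text
time_s: 15.12
ee_pos: [489.6, -65.5, 34.9]
ee_rot: [179.9, -0.0, 67.2]
force: [-1.0, 0.3, 3.9]
gripper_width: 31.1
gripper_force: 12.0
```

The fingers passed 48 mm freely and closed on the cap. The real fingertips therefore sit about 35 mm above the reported TCP, which also explains the wash grip. I'll re-grip a little lower to take the full cap.

Emit:
send_rows([
  {"tx": 0,"ty": 0,"tz": 0,"rx": 0,"ry": 0,"rz": 0,"gripper": -0.2},
  {"tx": 0,"ty": 0,"tz": 0,"rx": 0,"ry": 0,"rz": 0,"gripper": -0.2},
  {"tx": 0,"ty": 0,"tz": 0.008,"rx": 0,"ry": 0,"rz": 0,"gripper": -0.2},
  {"tx": 0,"ty": 0,"tz": 0,"rx": 0,"ry": 0,"rz": 0,"gripper": 1},
  {"tx": 0,"ty": 0,"tz": 0,"rx": 0,"ry": 0,"rz": 0,"gripper": 1},
  {"tx": 0,"ty": 0,"tz": 0,"rx": 0,"ry": 0,"rz": 0,"gripper": 1},
  {"tx": 0,"ty": 0,"tz": 0,"rx": 0,"ry": 0,"rz": 0,"gripper": 1},
  {"tx": 0,"ty": 0,"tz": 0,"rx": 0,"ry": 0,"rz": 0,"gripper": 1},
], grip_force=20)

```text
time_s: 16.12
ee_pos: [489.2, -65.5, 30.3]
ee_rot: [-180.0, -0.0, 67.2]
force: [0.1, 0.1, -0.4]
gripper_width: 31.2
gripper_force: 20.0
```

Emit:
send_rows([
  {"tx": 0,"ty": 0,"tz": -0.03,"rx": 0,"ry": 0,"rz": 0,"gripper": 1},
  {"tx": 0,"ty": 0,"tz": -0.06,"rx": 0,"ry": 0,"rz": 0,"gripper": 1},
  {"tx": 0,"ty": 0,"tz": -0.06,"rx": 0,"ry": 0,"rz": 0,"gripper": 1},
  {"tx": 0,"ty": 0,"tz": 0,"rx": 0,"ry": 0,"rz": 0,"gripper": 1},
  {"tx": 0,"ty": 0,"tz": 0,"rx": 0,"ry": 0,"rz": 0,"gripper": 1},
])

```text
time_s: 16.75
ee_pos: [488.6, -65.4, 104.9]
ee_rot: [-179.9, 0.0, 67.2]
force: [-1.1, 1.0, -1.7]
gripper_width: 31.4
gripper_force: 20.0
```

```bash
python3 go.py 622.7 -93 105; python3 -c "
from m import *
S=grab('side');T=grab('top'); P=env.state()['ee_pos']
for g in(S,T):
  for z in(P[2]+40,P[2]): print(proj(g,[[P[0],P[1],z]]).round(1))
a=proj(S,[P])[0].astype(int)
cv2.imwrite('pics/s1.png',cv2.resize(S['frame'][a[1]-50:a[1]+50,a[0]-60:a[0]+60,::-1],(720,600),interpolation=cv2.INTER_CUBIC))"
```

```text
t 16.75 pos [488.6 -65.4 104.9] rot [-1.7995e+02  1.0000e-02  6.7240e+01] F [-1.1  1.  -1.7] w 31.4 gf 20.0
units [ 0.0529  0.2687 -0.0004] rows>= 2.282346901978853 turn [-0.0017  0.0003 -0.002 ]
[[314.  243.6]]
[[312.9 251.3]]
[[208.8 224.1]]
[[210.7 227.5]]
```

View pics/s1.png

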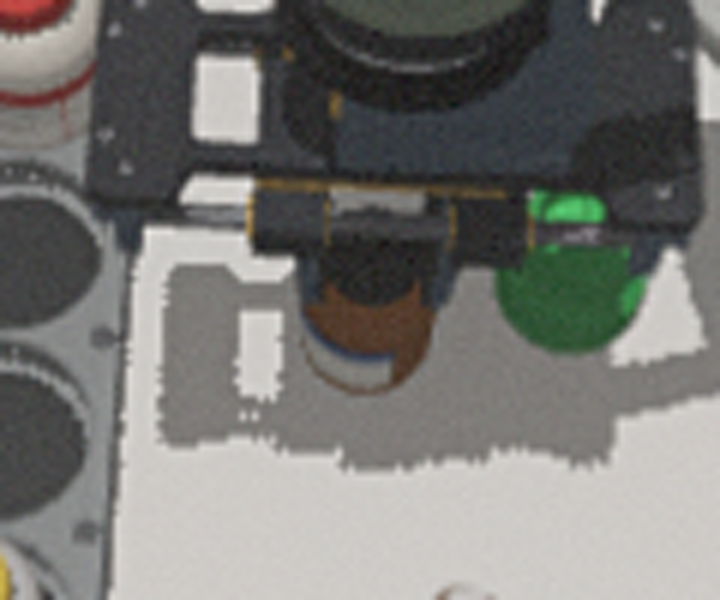

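The crop shows the substrate bottle upright between the fingers at about crop (370,310), held by its cap and lifted clear. I'll carry it to the pocket beside the buffer.

Emit:
send_rows([
  {"tx": 0.013,"ty": 0.067,"tz": 0,"rx": 0,"ry": 0,"rz": 0,"gripper": 1},
  {"tx": 0.013,"ty": 0.067,"tz": 0,"rx": 0,"ry": 0,"rz": 0,"gripper": 1},
  {"tx": 0.013,"ty": 0.067,"tz": 0,"rx": 0,"ry": 0,"rz": 0,"gripper": 1},
  {"tx": 0.014,"ty": 0.068,"tz": 0,"rx": 0,"ry": 0,"rz": 0,"gripper": 1},
  {"tx": 0,"ty": 0,"tz": 0,"rx": 0,"ry": 0,"rz": 0,"gripper": 1},
  {"tx": 0,"ty": 0,"tz": 0,"rx": 0,"ry": 0,"rz": 0,"gripper": 1},
  {"tx": 0,"ty": 0,"tz": 0.03,"rx": 0,"ry": 0,"rz": 0,"gripper": 1},
  {"tx": 0,"ty": 0,"tz": 0.03,"rx": 0,"ry": 0,"rz": 0,"gripper": 1},
  {"tx": 0,"ty": 0,"tz": 0.03,"rx": 0,"ry": 0,"rz": 0,"gripper": 1},
  {"tx": 0,"ty": 0,"tz": 0.02,"rx": 0,"ry": 0,"rz": 0,"gripper": 1},
  {"tx": 0,"ty": 0,"tz": 0.01,"rx": 0,"ry": 0,"rz": 0,"gripper": 1},
])

```text
time_s: 18.23
ee_pos: [623.2, -93.0, 44.4]
ee_rot: [-179.9, 0.0, 67.2]
force: [-0.8, 0.1, -1.0]
gripper_width: 31.7
gripper_force: 20.0
```

Emit:
send_rows([
  {"tx": 0,"ty": 0,"tz": 0.006,"rx": 0,"ry": 0,"rz": 0,"gripper": 1},
  {"tx": 0,"ty": 0,"tz": 0.004,"rx": 0,"ry": 0,"rz": 0,"gripper": 1},
])

```text
time_s: 18.48
ee_pos: [623.8, -93.1, 40.6]
ee_rot: [180.0, -0.0, 67.2]
force: [0.7, -0.4, -0.8]
gripper_width: 31.4
gripper_force: 20.0
```

Emit:
send_rows([
  {"tx": 0,"ty": 0,"tz": 0.003,"rx": 0,"ry": 0,"rz": 0,"gripper": 1},
  {"tx": 0,"ty": 0,"tz": 0.003,"rx": 0,"ry": 0,"rz": 0,"gripper": 1},
])

```text
time_s: 18.73
ee_pos: [623.7, -93.1, 37.5]
ee_rot: [180.0, -0.0, 67.2]
force: [0.7, 0.6, -0.9]
gripper_width: 31.4
gripper_force: 20.0
```

Emit:
send_rows([
  {"tx": 0,"ty": 0,"tz": 0.002,"rx": 0,"ry": 0,"rz": 0,"gripper": 1},
  {"tx": 0,"ty": 0,"tz": 0.002,"rx": 0,"ry": 0,"rz": 0,"gripper": 1},
])

```text
time_s: 18.98
ee_pos: [623.7, -93.1, 36.2]
ee_rot: [180.0, -0.0, 67.2]
force: [-2.5, 1.1, 8.5]
gripper_width: 31.1
gripper_force: 20.0
```

Emit:
send_rows([
  {"tx": 0,"ty": 0,"tz": 0,"rx": 0,"ry": 0,"rz": 0,"gripper": 0.1},
  {"tx": 0,"ty": 0,"tz": 0,"rx": 0,"ry": 0,"rz": 0,"gripper": -0.3},
  {"tx": 0,"ty": 0,"tz": 0,"rx": 0,"ry": 0,"rz": 0,"gripper": -0.4},
  {"tx": 0,"ty": 0,"tz": 0,"rx": 0,"ry": 0,"rz": 0,"gripper": -0.5},
  {"tx": 0,"ty": 0,"tz": -0.08,"rx": 0,"ry": 0,"rz": 0,"gripper": -0.5},
  {"tx": 0,"ty": 0,"tz": -0.09,"rx": 0,"ry": 0,"rz": 0,"gripper": -0.5},
  {"tx": 0,"ty": 0,"tz": -0.06,"rx": 0,"ry": 0,"rz": 0,"gripper": -0.5},
  {"tx": 0,"ty": 0,"tz": 0,"rx": 0,"ry": 0,"rz": 0,"gripper": -0.5},
])

```text
time_s: 19.98
ee_pos: [624.7, -93.3, 153.0]
ee_rot: [179.7, -0.1, 67.2]
force: [0.9, 0.8, -0.4]
gripper_width: 68.6
gripper_force: 0.0
```

```bash
python3 go.py 444.9 -201.4 140; python3 -c "
from m import *
S=grab('side')
p=proj(S,[[622.7,-93,77.5]])[0]
c=blob(S,(0,0,0),(179,110,75),p); print(p,c is not None and (cen(c),cv2.contourArea(c),onz(S,[cen(c)],77.5)[0]))
c=blob(S,(0,0,0),(179,255,75),(307,212)); print(cen(c),onz(S,[cen(c)],15)[0])"
```

```text
t 19.98 pos [624.7 -93.3 153. ] rot [ 1.7973e+02 -7.0000e-02  6.7240e+01] F [ 0.9  0.8 -0.4] w 68.6 gf 0.0
units [-0.3385 -0.2481  0.0243] rows>= 3.5032313072723062 turn [ 0.009  -0.0023 -0.002 ]
[249.41399044 264.40874412] ([251.42935377875136, 276.2227090178897], 108.5, array([626.56765435, -65.97447017,  77.5       ]))
[307.17674264948795, 211.62603237528904] [ 444.17350681 -202.8842405    15.        ]
```

Contact at z = 36.2 is exactly 6 mm above the pick height, so the substrate is seated. Next the insert, gripped by its neck.

Emit:
send_rows([
  {"tx": -0.084,"ty": -0.061,"tz": 0,"rx": 0,"ry": 0,"rz": 0,"gripper": -0.55},
  {"tx": -0.085,"ty": -0.062,"tz": 0,"rx": 0,"ry": 0,"rz": 0,"gripper": -0.55},
  {"tx": -0.085,"ty": -0.062,"tz": 0,"rx": 0,"ry": 0,"rz": 0,"gripper": -0.55},
  {"tx": -0.084,"ty": -0.062,"tz": 0,"rx": 0,"ry": 0,"rz": 0,"gripper": -0.55},
  {"tx": 0,"ty": 0,"tz": 0.04,"rx": 0,"ry": 0,"rz": 0,"gripper": -0.55},
  {"tx": 0,"ty": 0,"tz": 0.06,"rx": 0,"ry": 0,"rz": 0,"gripper": -0.55},
  {"tx": 0,"ty": 0,"tz": 0.06,"rx": 0,"ry": 0,"rz": 0,"gripper": -0.55},
  {"tx": 0,"ty": 0,"tz": 0,"rx": 0,"ry": 0,"rz": 0,"gripper": -0.55},
  {"tx": 0,"ty": 0,"tz": 0,"rx": 0,"ry": 0,"rz": 0,"gripper": -0.55},
])

```text
time_s: 21.15
ee_pos: [444.5, -201.2, 70.4]
ee_rot: [180.0, -0.0, 67.2]
force: [0.5, 0.4, 0.5]
gripper_width: 70.7
gripper_force: 0.0
```

```bash
python3 go.py 444.9 -201.5 9; python3 -c "
from h import *
S=grab('side')
a=cv2.resize(S['frame'][130:340,210:330,::-1],(343,600));b=cv2.resize(S['frame'][150:260,260:350,::-1],(450,550));b=cv2.copyMakeBorder(b,0,50,0,0,0)
cv2.imwrite('pics/i1.png',np.hstack([a,b]))"
```

```text
t 21.15 pos [ 444.5 -201.2   70.4] rot [180.    -0.    67.24] F [0.5 0.4 0.5] w 70.7 gf 0.0
units [-0.0002  0.001   0.1229] rows>= 1.0238903337993022 turn [ 0.     -0.0002 -0.0019]
```

View pics/i1.png

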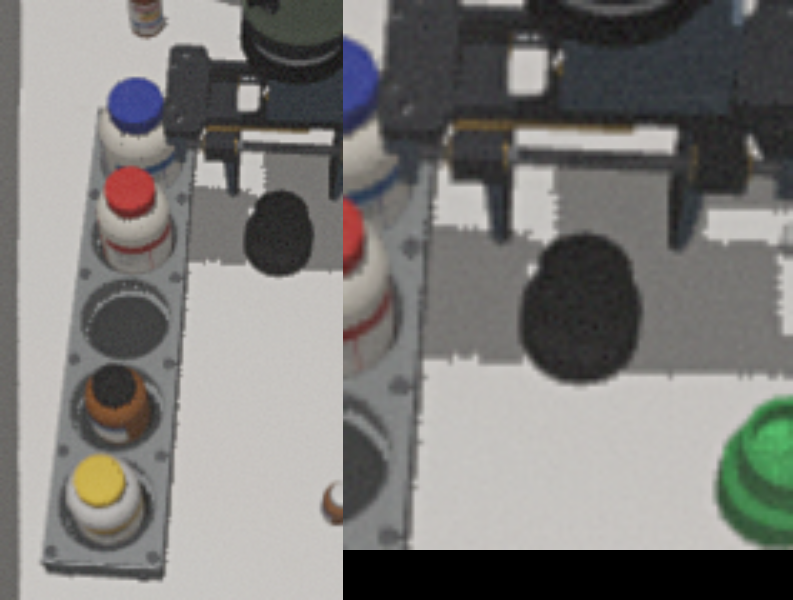

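The view shows the wash, substrate and both end bottles standing properly in the rack. The middle pocket is free, and the insert at crop (580,305) is centred under the open fingers. Descending to the neck.

Emit:
send_rows([
  {"tx": 0,"ty": 0.001,"tz": 0.05,"rx": 0,"ry": 0,"rz": 0,"gripper": -0.55},
  {"tx": 0,"ty": 0,"tz": 0.05,"rx": 0,"ry": 0,"rz": 0,"gripper": -0.55},
  {"tx": 0,"ty": 0,"tz": 0.022,"rx": 0,"ry": 0,"rz": 0,"gripper": -0.55},
  {"tx": 0,"ty": 0,"tz": 0,"rx": 0,"ry": 0,"rz": 0,"gripper": -0.1},
  {"tx": 0,"ty": 0,"tz": 0,"rx": 0,"ry": 0,"rz": 0,"gripper": 1},
  {"tx": 0,"ty": 0,"tz": 0,"rx": 0,"ry": 0,"rz": 0,"gripper": 1},
  {"tx": 0,"ty": 0,"tz": 0,"rx": 0,"ry": 0,"rz": 0,"gripper": 1},
  {"tx": 0,"ty": 0,"tz": 0,"rx": 0,"ry": 0,"rz": 0,"gripper": 1},
  {"tx": 0,"ty": 0,"tz": 0,"rx": 0,"ry": 0,"rz": 0,"gripper": 1},
])

```text
time_s: 22.32
ee_pos: [445.4, -201.6, 10.2]
ee_rot: [179.9, -0.0, 67.2]
force: [-0.6, 1.2, 6.3]
gripper_width: 45.8
gripper_force: 20.0
```

Emit:
send_rows([
  {"tx": 0,"ty": 0,"tz": -0.03,"rx": 0,"ry": 0,"rz": 0,"gripper": 1},
  {"tx": 0,"ty": 0,"tz": -0.06,"rx": 0,"ry": 0,"rz": 0,"gripper": 1},
  {"tx": 0,"ty": 0,"tz": -0.06,"rx": 0,"ry": 0,"rz": 0,"gripper": 1},
  {"tx": 0,"ty": 0,"tz": -0.05,"rx": 0,"ry": 0,"rz": 0,"gripper": 1},
  {"tx": 0,"ty": 0,"tz": 0,"rx": 0,"ry": 0,"rz": 0,"gripper": 1},
  {"tx": 0,"ty": 0,"tz": 0,"rx": 0,"ry": 0,"rz": 0,"gripper": 1},
])

```text
time_s: 23.08
ee_pos: [443.8, -200.9, 108.2]
ee_rot: [-179.9, -0.0, 67.2]
force: [-0.4, -0.2, -0.9]
gripper_width: 45.6
gripper_force: 20.0
```

```bash
python3 go.py 593 -164 109
```

```text
t 23.07 pos [ 443.8 -200.9  108.2] rot [-1.7988e+02 -1.0000e-02  6.7240e+01] F [-0.4 -0.2 -0.9] w 45.6 gf 20.0
units [ 0.1835  0.2465 -0.0021] rows>= 2.561372729334854 turn [-0.004  -0.0003 -0.002 ]
```

Neck held at 46 mm. Moving along the row first, then across, to pass clear of the wash bottle, and into the middle pocket.

Emit:
send_rows([
  {"tx": 0.06,"ty": 0,"tz": -0.03,"rx": 0,"ry": 0,"rz": 0,"gripper": 1},
  {"tx": 0.06,"ty": 0,"tz": 0,"rx": 0,"ry": 0,"rz": 0,"gripper": 1},
  {"tx": 0.062,"ty": 0,"tz": 0,"rx": 0,"ry": 0,"rz": 0,"gripper": 1},
  {"tx": 0,"ty": 0.06,"tz": 0,"rx": 0,"ry": 0,"rz": 0,"gripper": 1},
  {"tx": 0,"ty": 0.06,"tz": 0,"rx": 0,"ry": 0,"rz": 0,"gripper": 1},
  {"tx": 0,"ty": 0.06,"tz": 0,"rx": 0,"ry": 0,"rz": 0,"gripper": 1},
  {"tx": 0,"ty": 0.065,"tz": 0,"rx": 0,"ry": 0,"rz": 0,"gripper": 1},
  {"tx": 0,"ty": 0,"tz": 0,"rx": 0,"ry": 0,"rz": 0,"gripper": 1},
  {"tx": 0,"ty": 0,"tz": 0,"rx": 0,"ry": 0,"rz": 0,"gripper": 1},
])

```text
time_s: 24.2
ee_pos: [591.4, -164.3, 122.6]
ee_rot: [-179.8, 0.0, 67.2]
force: [0.3, 0.3, -0.4]
gripper_width: 45.9
gripper_force: 20.0
```

```bash
python3 go.py 593 -164 50
```

```text
t 24.2 pos [ 591.4 -164.3  122.6] rot [-1.7977e+02  2.0000e-02  6.7240e+01] F [ 0.3  0.3 -0.4] w 45.9 gf 20.0
units [0.0019 0.0033 0.1452] rows>= 1.2107895027965234 turn [-0.0075  0.0006 -0.0021]
```

Emit:
send_rows([
  {"tx": 0.001,"ty": 0.001,"tz": 0.05,"rx": 0,"ry": 0,"rz": 0,"gripper": 1},
  {"tx": 0,"ty": 0,"tz": 0.05,"rx": 0,"ry": 0,"rz": 0,"gripper": 1},
  {"tx": 0,"ty": 0,"tz": 0.03,"rx": 0,"ry": 0,"rz": 0,"gripper": 1},
  {"tx": 0,"ty": 0,"tz": 0.02,"rx": 0,"ry": 0,"rz": 0,"gripper": 1},
  {"tx": 0,"ty": 0,"tz": 0.016,"rx": 0,"ry": 0,"rz": 0,"gripper": 1},
])

```text
time_s: 24.82
ee_pos: [593.7, -164.5, 41.3]
ee_rot: [180.0, -0.0, 67.2]
force: [0.2, 1.0, -0.7]
gripper_width: 45.7
gripper_force: 20.0
```

Emit:
send_rows([
  {"tx": 0,"ty": 0,"tz": 0.016,"rx": 0,"ry": 0,"rz": 0,"gripper": 1},
  {"tx": 0,"ty": 0,"tz": 0.012,"rx": 0,"ry": 0,"rz": 0,"gripper": 1},
])

```text
time_s: 25.08
ee_pos: [593.6, -164.6, 27.1]
ee_rot: [180.0, -0.0, 67.2]
force: [-0.1, -0.3, -1.7]
gripper_width: 45.8
gripper_force: 20.0
```

Emit:
send_rows([
  {"tx": 0,"ty": 0,"tz": 0.006,"rx": 0,"ry": 0,"rz": 0,"gripper": 1},
  {"tx": 0,"ty": 0,"tz": 0.004,"rx": 0,"ry": 0,"rz": 0,"gripper": 1},
])

```text
time_s: 25.32
ee_pos: [593.7, -164.6, 22.4]
ee_rot: [180.0, -0.0, 67.2]
force: [-0.1, 0.8, -1.7]
gripper_width: 45.7
gripper_force: 20.0
```

Emit:
send_rows([
  {"tx": 0,"ty": 0,"tz": 0.005,"rx": 0,"ry": 0,"rz": 0,"gripper": 1},
  {"tx": 0,"ty": 0,"tz": 0.004,"rx": 0,"ry": 0,"rz": 0,"gripper": 1},
])

```text
time_s: 25.58
ee_pos: [593.6, -164.6, 17.8]
ee_rot: [180.0, -0.0, 67.2]
force: [1.1, -0.1, -1.2]
gripper_width: 45.8
gripper_force: 20.0
```

Emit:
send_rows([
  {"tx": 0,"ty": 0,"tz": 0.002,"rx": 0,"ry": 0,"rz": 0,"gripper": 1},
  {"tx": 0,"ty": 0,"tz": 0.002,"rx": 0,"ry": 0,"rz": 0,"gripper": 1},
])

```text
time_s: 25.82
ee_pos: [593.6, -164.5, 16.3]
ee_rot: [180.0, -0.0, 67.2]
force: [-1.6, 1.1, 5.3]
gripper_width: 45.8
gripper_force: 20.0
```

Seated at z = 16.3, which is again 6 mm above the pick height. Releasing, then on to the vial.

Emit:
send_rows([
  {"tx": 0,"ty": 0,"tz": 0,"rx": 0,"ry": 0,"rz": 0,"gripper": -0.1},
  {"tx": 0,"ty": 0,"tz": 0,"rx": 0,"ry": 0,"rz": 0,"gripper": -0.4},
  {"tx": 0,"ty": 0,"tz": 0,"rx": 0,"ry": 0,"rz": 0,"gripper": -0.5},
  {"tx": 0,"ty": 0,"tz": 0,"rx": 0,"ry": 0,"rz": 0,"gripper": -0.5},
  {"tx": 0,"ty": 0,"tz": -0.06,"rx": 0,"ry": 0,"rz": 0,"gripper": -0.5},
  {"tx": 0,"ty": 0,"tz": -0.1,"rx": 0,"ry": 0,"rz": 0,"gripper": -0.5},
  {"tx": 0,"ty": 0,"tz": -0.1,"rx": 0,"ry": 0,"rz": 0,"gripper": -0.5},
  {"tx": 0,"ty": 0,"tz": 0,"rx": 0,"ry": 0,"rz": 0,"gripper": -0.5},
  {"tx": 0,"ty": 0,"tz": 0,"rx": 0,"ry": 0,"rz": 0,"gripper": -0.5},
])

```text
time_s: 26.95
ee_pos: [592.9, -164.4, 145.1]
ee_rot: [-179.9, 0.0, 67.2]
force: [-0.2, 0.7, -0.6]
gripper_width: 68.5
gripper_force: 0.0
```

```bash
python3 go.py 485.5 34.8 145; python3 - <<'E'
from m import *
# vial: foreground (differs from bench) silhouettes in both views; body+cap hull centre ~ z 21
for v,p in(('side',(329,305)),('top',(176,235))):
    g=grab(v); hsv=cv2.cvtColor(g['frame'],cv2.COLOR_RGB2HSV); x,y=p
    r=hsv[y-14:y+14,x-14:x+14]; m=cv2.inRange(r,(2,60,0),(22,255,200))
    ys,xs=np.where(m); print(v,'brown bbox',xs.min()+x-14,xs.max()+x-14,ys.min()+y-14,ys.max()+y-14)
    for X,Y in((485.5,34.8),(485.5,37)): print(proj(g,[[X,Y,0],[X,Y,33],[X,Y,46]]).round(1).tolist())
E
```

```text
t 26.95 pos [ 592.9 -164.4  145.1] rot [-179.93    0.     67.24] F [-0.2  0.7 -0.6] w 68.5 gf 0.0
units [ 0.2843 -0.3521  0.0007] rows>= 3.771166469400009 turn [-0.0024  0.0002 -0.002 ]
side brown bbox 323 334 302 312
[[327.7, 307.8], [329.1, 303.8], [329.6, 302.2]]
[[328.1, 308.7], [329.5, 304.8], [330.0, 303.1]]Traceback (most recent call last):
  File "<stdin>", line 6, in <module>
    return umr_minimum(a, axis, None, out, keepdims, initial, where)
ValueError: zero-size array to reduction operation minimum which has no identity
```

Emit:
send_rows([
  {"tx": 0.071,"ty": -0.088,"tz": 0,"rx": 0,"ry": 0,"rz": 0,"gripper": -0.3},
  {"tx": 0.071,"ty": -0.088,"tz": 0,"rx": 0,"ry": 0,"rz": 0,"gripper": -0.3},
  {"tx": 0.071,"ty": -0.088,"tz": 0,"rx": 0,"ry": 0,"rz": 0,"gripper": -0.3},
  {"tx": 0.071,"ty": -0.088,"tz": 0,"rx": 0,"ry": 0,"rz": 0,"gripper": -0.3},
  {"tx": 0,"ty": 0,"tz": 0.05,"rx": 0,"ry": 0,"rz": 0,"gripper": -0.3},
  {"tx": 0,"ty": 0,"tz": 0.08,"rx": 0,"ry": 0,"rz": 0,"gripper": -0.3},
  {"tx": 0,"ty": 0,"tz": 0.08,"rx": 0,"ry": 0,"rz": 0,"gripper": -0.3},
  {"tx": 0,"ty": 0,"tz": 0,"rx": 0,"ry": 0,"rz": 0,"gripper": -0.3},
  {"tx": 0,"ty": 0,"tz": 0,"rx": 0,"ry": 0,"rz": 0,"gripper": -0.3},
])

```text
time_s: 28.18
ee_pos: [486.8, 34.5, 41.4]
ee_rot: [180.0, -0.0, 67.2]
force: [1.0, -0.3, -0.5]
gripper_width: 59.3
gripper_force: 0.0
```

```bash
python3 go.py 485.5 35 -12; python3 - <<'E'
from h import *
S=grab('side'); P=env.state()['ee_pos']; tx=np.array([.387,.922,0]);ty=np.array([.922,-.387,0]); w=env.state()['gripper_width']/2
for d in(0,25,30,35,40): print(d,proj(S,[P+ty*w+tx*16+[0,0,d],P-ty*w+tx*16+[0,0,d]]).round(1).tolist())
a=proj(S,[P])[0].astype(int); print('crop org',a-[40,40])
cv2.imwrite('pics/v1.png',cv2.resize(S['frame'][a[1]-40:a[1]+40,a[0]-40:a[0]+40,::-1],(600,600),interpolation=cv2.INTER_CUBIC))
E
```

```text
t 28.18 pos [486.8  34.5  41.4] rot [ 1.7997e+02 -2.0000e-02  6.7240e+01] F [ 1.  -0.3 -0.5] w 59.3 gf 0.0
units [-1.000e-04 -2.800e-03  1.067e-01] rows>= 0.8895658861442869 turn [ 0.0009 -0.0006 -0.0021]
0 [[314.5, 309.5], [342.6, 310.9]]
25 [[315.2, 306.4], [344.0, 307.8]]
30 [[315.4, 305.7], [344.3, 307.1]]
35 [[315.5, 305.0], [344.6, 306.5]]
40 [[315.7, 304.4], [344.9, 305.8]]
crop org [288 262]
```

View pics/v1.png

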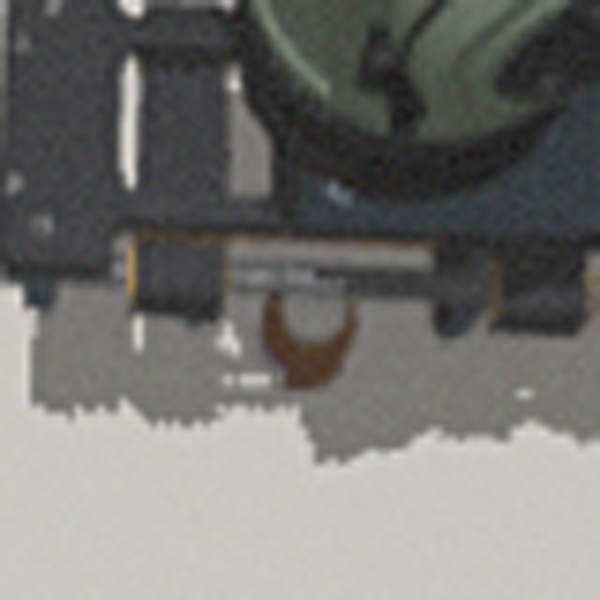

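The crop shows the vial at (309,335), between the open finger carriages. I'll descend slowly, watching the force.

Emit:
send_rows([
  {"tx": 0,"ty": -0.002,"tz": 0.04,"rx": 0,"ry": 0,"rz": 0,"gripper": -0.3},
  {"tx": 0,"ty": 0,"tz": 0.03,"rx": 0,"ry": 0,"rz": 0,"gripper": -0.3},
  {"tx": 0,"ty": 0,"tz": 0.01,"rx": 0,"ry": 0,"rz": 0,"gripper": -0.3},
])

```text
time_s: 28.6
ee_pos: [485.9, 34.8, 1.5]
ee_rot: [179.9, -0.0, 67.2]
force: [-0.5, 0.0, 0.7]
gripper_width: 59.5
gripper_force: 0.0
```

Emit:
send_rows([
  {"tx": 0,"ty": 0,"tz": 0.008,"rx": 0,"ry": 0,"rz": 0,"gripper": -0.3},
  {"tx": 0,"ty": 0,"tz": 0.006,"rx": 0,"ry": 0,"rz": 0,"gripper": -0.3},
])

```text
time_s: 28.85
ee_pos: [485.9, 34.9, -5.6]
ee_rot: [179.9, -0.0, 67.2]
force: [-0.1, 0.4, -0.0]
gripper_width: 59.4
gripper_force: 0.0
```

Emit:
send_rows([
  {"tx": 0,"ty": 0,"tz": 0.006,"rx": 0,"ry": 0,"rz": 0,"gripper": -0.3},
  {"tx": 0,"ty": 0,"tz": 0.006,"rx": 0,"ry": 0,"rz": 0,"gripper": -0.3},
])

```text
time_s: 29.1
ee_pos: [485.4, 34.9, -12.1]
ee_rot: [180.0, -0.0, 67.2]
force: [-0.0, -0.6, 0.3]
gripper_width: 59.2
gripper_force: 0.0
```

Emit:
send_rows([
  {"tx": 0,"ty": 0,"tz": 0,"rx": 0,"ry": 0,"rz": 0,"gripper": 0.2},
  {"tx": 0,"ty": 0,"tz": 0,"rx": 0,"ry": 0,"rz": 0,"gripper": 1},
  {"tx": 0,"ty": 0,"tz": 0,"rx": 0,"ry": 0,"rz": 0,"gripper": 1},
  {"tx": 0,"ty": 0,"tz": 0,"rx": 0,"ry": 0,"rz": 0,"gripper": 1},
  {"tx": 0,"ty": 0,"tz": 0,"rx": 0,"ry": 0,"rz": 0,"gripper": 1},
  {"tx": 0,"ty": 0,"tz": 0,"rx": 0,"ry": 0,"rz": 0,"gripper": 1},
], grip_force=12)

```text
time_s: 29.85
ee_pos: [485.4, 34.8, -12.1]
ee_rot: [180.0, -0.0, 67.2]
force: [-0.2, 0.2, 1.1]
gripper_width: 25.6
gripper_force: 12.0
```

```bash
python3 go.py 593.7 -164.6 130
```

```text
t 29.85 pos [485.4  34.8 -12.1] rot [ 1.7998e+02 -1.0000e-02  6.7240e+01] F [-0.2  0.2  1.1] w 25.6 gf 12.0
units [-0.284   0.3542 -0.2841] rows>= 4.4626127510799325 turn [ 0.0006 -0.0004 -0.002 ]
```

The body is held at 25.6 mm. Lifting and carrying it above the insert.

Emit:
send_rows([
  {"tx": 0,"ty": 0,"tz": -0.04,"rx": 0,"ry": 0,"rz": 0,"gripper": 1},
  {"tx": 0,"ty": 0,"tz": -0.08,"rx": 0,"ry": 0,"rz": 0,"gripper": 1},
  {"tx": 0,"ty": 0,"tz": -0.09,"rx": 0,"ry": 0,"rz": 0,"gripper": 1},
  {"tx": 0,"ty": 0,"tz": -0.074,"rx": 0,"ry": 0,"rz": 0,"gripper": 1},
  {"tx": -0.057,"ty": 0.071,"tz": 0,"rx": 0,"ry": 0,"rz": 0,"gripper": 1},
  {"tx": -0.057,"ty": 0.071,"tz": 0,"rx": 0,"ry": 0,"rz": 0,"gripper": 1},
  {"tx": -0.057,"ty": 0.071,"tz": 0,"rx": 0,"ry": 0,"rz": 0,"gripper": 1},
  {"tx": -0.057,"ty": 0.071,"tz": 0,"rx": 0,"ry": 0,"rz": 0,"gripper": 1},
  {"tx": -0.056,"ty": 0.07,"tz": 0,"rx": 0,"ry": 0,"rz": 0,"gripper": 1},
  {"tx": 0,"ty": 0,"tz": 0.03,"rx": 0,"ry": 0,"rz": 0,"gripper": 1},
  {"tx": 0,"ty": 0,"tz": 0,"rx": 0,"ry": 0,"rz": 0,"gripper": 1},
  {"tx": 0,"ty": 0,"tz": 0,"rx": 0,"ry": 0,"rz": 0,"gripper": 1},
])

```text
time_s: 31.35
ee_pos: [592.9, -163.4, 114.8]
ee_rot: [-179.9, -0.0, 67.3]
force: [-0.4, -0.7, -0.8]
gripper_width: 25.6
gripper_force: 12.0
```

```bash
python3 go.py 593.7 -164.6 70; python3 - <<'E'
from h import *
S=grab('side'); P=env.state()['ee_pos']
a=proj(S,[[593.7,-164.6,80]])[0].astype(int); o=a-[40,45]; print('org',o)
f=S['frame'][o[1]:o[1]+100,o[0]:o[0]+80,::-1]
im=cv2.resize(f,(480,600),interpolation=cv2.INTER_CUBIC)
im=cv2.convertScaleAbs(im,alpha=1.8,beta=10)
an=np.linspace(0,6.28,40)
pts=proj(S,np.c_[593.7+23.5*np.cos(an),-164.6+23.5*np.sin(an),np.full(40,67)])
for p in pts: cv2.circle(im,tuple(((p-o)*6).astype(int)),1,(0,255,255),-1)
cv2.imwrite('pics/v2.png',im)
E
```

```text
t 31.35 pos [ 592.9 -163.4  114.8] rot [-1.7994e+02 -1.0000e-02  6.7300e+01] F [-0.4 -0.7 -0.8] w 25.6 gf 12.0
units [-0.0016  0.0025  0.0896] rows>= 0.7472580191920731 turn [-0.0018 -0.0004  0.    ]
org [212 186]
```

View pics/v2.png

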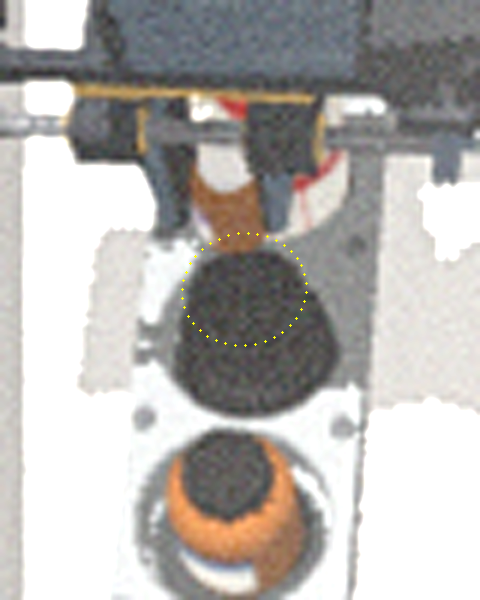

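The crop shows the vial upright at (235,215), with the insert seated below it. The insert's rim lies about 12 crop pixels nearer the camera than assumed. I'll measure the rim before lowering.

```bash
python3 - <<'E'
from m import *
from scipy.optimize import least_squares
S=grab('side'); P=env.state()['ee_pos']; f=S['frame']
hsv=cv2.cvtColor(f,cv2.COLOR_RGB2HSV)
print('V rows at x=246:',hsv[224:262:3,246,2],'bg row',hsv[236,230:275:3,2])
m=cv2.inRange(hsv,(0,0,0),(179,110,48)); m[:228]=0; m[256:]=0; m[:,:235]=0; m[:,276:]=0
c=max(cv2.findContours(m,0,1)[0],key=cv2.contourArea)[:,0]; print('bbox',cv2.boundingRect(c),cv2.contourArea(c))
up=np.array([p for p in c if p[1]<240]); w=onz(S,up,67)[:,:2]
r=least_squares(lambda q:np.hypot(*(w-q).T)-23.5,[593,-164],loss='soft_l1'); print('rim centre',r.x.round(1),np.abs(r.fun).mean().round(2),len(up))
low=np.array([p for p in c if p[1]>246]); w=onz(S,low,35)[:,:2]
print(up.tolist())
print('vial base pred',proj(S,[[P[0],P[1],P[2]+12.1]]).round(1), 'near edge',proj(S,[[P[0]+5,P[1]+12.5,P[2]+12.1]]).round(1))
E
```

```text
V rows at x=246: [114  77  35  48  43  31  36  36  48  48  98 121  42] bg row [123 117 136 109  74  28  36  34  41  45  39  41  78  82  77]
bbox (241, 228, 27, 27) 516.0
rim centre [ 595.  -157.3] 1.1 35
[[249, 228], [248, 229], [247, 229], [246, 230], [245, 231], [245, 232], [244, 233], [243, 234], [243, 235], [243, 236], [243, 237], [243, 238], [243, 239], [265, 239], [265, 238], [265, 237], [264, 236], [264, 235], [263, 234], [262, 234], [261, 233], [261, 232], [261, 231], [260, 230], [259, 230], [258, 229], [258, 228], [257, 228], [256, 228], [255, 228], [254, 228], [253, 228], [252, 228], [251, 228], [250, 228]]
vial base pred [[250.7 222.4]] near edge [[250.2 228. ]]
```

```bash
python3 - <<'E'
from m import *
from scipy.optimize import least_squares
S=grab('side')
up=np.array([[248,229],[247,229],[246,230],[245,231],[245,232],[244,233],[243,234],[243,235],[264,235],[263,234],[262,234],[261,233],[261,232],[261,231],[260,230],[259,230]],float)
for k in(16,12):
  for s in (0,.5):
    u=up+np.where(up[:,:1]<253,-s,s); u=u[u[:,1]<= (235 if k==16 else 233)]
    w=onz(S,u,67)[:,:2]; r=least_squares(lambda q:np.hypot(*(w-q).T)-23.5,[593,-164]); print(r.x.round(1),np.abs(r.fun).mean().round(2))
E
python3 go.py 594.5 -160.5 70
```

```text
[ 596.  -157.3] 0.96
[ 596.4 -159.1] 0.78
[ 596.5 -157.4] 0.84
[ 596.6 -159.2] 0.7
t 31.5 pos [ 593.6 -163.7  115.5] rot [ 1.7995e+02 -1.0000e-02  6.7300e+01] F [-0.4 -1.1  0.6] w 26.0 gf 12.0
units [ 0.0067 -0.0008  0.091 ] rows>= 0.7606885314562426 turn [ 0.0016 -0.0004  0.0002]
```

The rim is centred near (596,-159.5). Shifting 4.5 mm along the row, then lowering into the well.

Emit:
send_rows([
  {"tx": 0.009,"ty": 0.001,"tz": 0,"rx": 0,"ry": 0,"rz": 0,"gripper": 1},
  {"tx": 0,"ty": 0,"tz": 0.04,"rx": 0,"ry": 0,"rz": 0,"gripper": 1},
  {"tx": 0,"ty": 0,"tz": 0.04,"rx": 0,"ry": 0,"rz": 0,"gripper": 1},
  {"tx": 0,"ty": 0,"tz": 0.02,"rx": 0,"ry": 0,"rz": 0,"gripper": 1},
  {"tx": 0,"ty": 0,"tz": 0.01,"rx": 0,"ry": 0,"rz": 0,"gripper": 1},
  {"tx": 0,"ty": 0,"tz": 0,"rx": 0,"ry": 0,"rz": 0,"gripper": 1},
])

```text
time_s: 32.25
ee_pos: [596.0, -160.6, 60.0]
ee_rot: [180.0, -0.0, 67.2]
force: [0.4, -0.2, -0.1]
gripper_width: 25.9
gripper_force: 12.0
```

Emit:
send_rows([
  {"tx": 0,"ty": 0,"tz": 0.008,"rx": 0,"ry": 0,"rz": 0,"gripper": 1},
  {"tx": 0,"ty": 0,"tz": 0.008,"rx": 0,"ry": 0,"rz": 0,"gripper": 1},
])

```text
time_s: 32.5
ee_pos: [596.0, -160.7, 52.1]
ee_rot: [179.9, -0.0, 67.2]
force: [-0.2, -0.1, -0.7]
gripper_width: 25.7
gripper_force: 12.0
```

Emit:
send_rows([
  {"tx": 0,"ty": 0,"tz": 0.008,"rx": 0,"ry": 0,"rz": 0,"gripper": 1},
  {"tx": 0,"ty": 0,"tz": 0.006,"rx": 0,"ry": 0,"rz": 0,"gripper": 1},
])

```text
time_s: 32.75
ee_pos: [595.6, -160.6, 44.5]
ee_rot: [-180.0, -0.0, 67.2]
force: [-0.1, -0.6, -0.2]
gripper_width: 25.9
gripper_force: 12.0
```

Emit:
send_rows([
  {"tx": 0,"ty": 0,"tz": 0.005,"rx": 0,"ry": 0,"rz": 0,"gripper": 1},
  {"tx": 0,"ty": 0,"tz": 0.004,"rx": 0,"ry": 0,"rz": 0,"gripper": 1},
])

```text
time_s: 33.0
ee_pos: [595.8, -160.6, 40.2]
ee_rot: [-180.0, -0.0, 67.2]
force: [0.2, -0.5, -0.1]
gripper_width: 25.6
gripper_force: 12.0
```

Emit:
send_rows([
  {"tx": 0,"ty": 0,"tz": 0.002,"rx": 0,"ry": 0,"rz": 0,"gripper": 1},
  {"tx": 0,"ty": 0,"tz": 0.002,"rx": 0,"ry": 0,"rz": 0,"gripper": 1},
])

```text
time_s: 33.25
ee_pos: [595.8, -160.6, 38.4]
ee_rot: [180.0, -0.0, 67.2]
force: [0.2, -0.6, -0.1]
gripper_width: 26.0
gripper_force: 12.0
```

Emit:
send_rows([
  {"tx": 0,"ty": 0,"tz": 0.001,"rx": 0,"ry": 0,"rz": 0,"gripper": 1},
  {"tx": 0,"ty": 0,"tz": 0.001,"rx": 0,"ry": 0,"rz": 0,"gripper": 1},
])

```text
time_s: 33.5
ee_pos: [595.9, -160.6, 37.8]
ee_rot: [180.0, -0.0, 67.2]
force: [-1.0, -0.3, 3.3]
gripper_width: 25.7
gripper_force: 12.0
```

Emit:
send_rows([
  {"tx": 0,"ty": 0,"tz": 0,"rx": 0,"ry": 0,"rz": 0,"gripper": 0.3},
  {"tx": 0,"ty": 0,"tz": 0,"rx": 0,"ry": 0,"rz": 0,"gripper": 0},
  {"tx": 0,"ty": 0,"tz": 0,"rx": 0,"ry": 0,"rz": 0,"gripper": -0.1},
  {"tx": 0,"ty": 0,"tz": 0,"rx": 0,"ry": 0,"rz": 0,"gripper": -0.2},
  {"tx": 0,"ty": 0,"tz": 0,"rx": 0,"ry": 0,"rz": 0,"gripper": -0.2},
  {"tx": 0,"ty": 0,"tz": -0.06,"rx": 0,"ry": 0,"rz": 0,"gripper": -0.2},
  {"tx": 0,"ty": 0,"tz": -0.1,"rx": 0,"ry": 0,"rz": 0,"gripper": -0.2},
  {"tx": 0,"ty": 0,"tz": -0.1,"rx": 0,"ry": 0,"rz": 0,"gripper": -0.2},
  {"tx": 0.05,"ty": -0.1,"tz": 0,"rx": 0,"ry": 0,"rz": 0,"gripper": -0.2},
  {"tx": 0.05,"ty": -0.1,"tz": 0,"rx": 0,"ry": 0,"rz": 0,"gripper": -0.2},
  {"tx": 0.05,"ty": -0.1,"tz": 0,"rx": 0,"ry": 0,"rz": 0,"gripper": -0.2},
  {"tx": 0.05,"ty": -0.1,"tz": 0,"rx": 0,"ry": 0,"rz": 0,"gripper": -0.2},
])

```text
time_s: 35.0
ee_pos: [448.7, 10.2, 167.5]
ee_rot: [180.0, -0.0, 67.2]
force: [0.2, 1.4, 0.4]
gripper_width: 54.9
gripper_force: 0.0
```

```bash
python3 go.py; python3 - <<'E'
from h import *
S=grab('side');T=grab('top')
a=cv2.resize(S['frame'][140:335,210:290,::-1],(246,600),interpolation=cv2.INTER_CUBIC)
b=cv2.resize(T['frame'][140:260,160:400,::-1],(550,275),interpolation=cv2.INTER_CUBIC)
c=cv2.resize(S['frame'][195:265,200:340,::-1],(550,275),interpolation=cv2.INTER_CUBIC)
cv2.imwrite('pics/f1.png',np.hstack([a,cv2.copyMakeBorder(np.vstack([b,c]),0,50,0,0,0)]))
E
```

```text
t 35.0 pos [448.7  10.2 167.5] rot [ 1.7998e+02 -4.0000e-02  6.7200e+01] F [0.2 1.4 0.4] w 54.9 gf 0.0
```

View pics/f1.png

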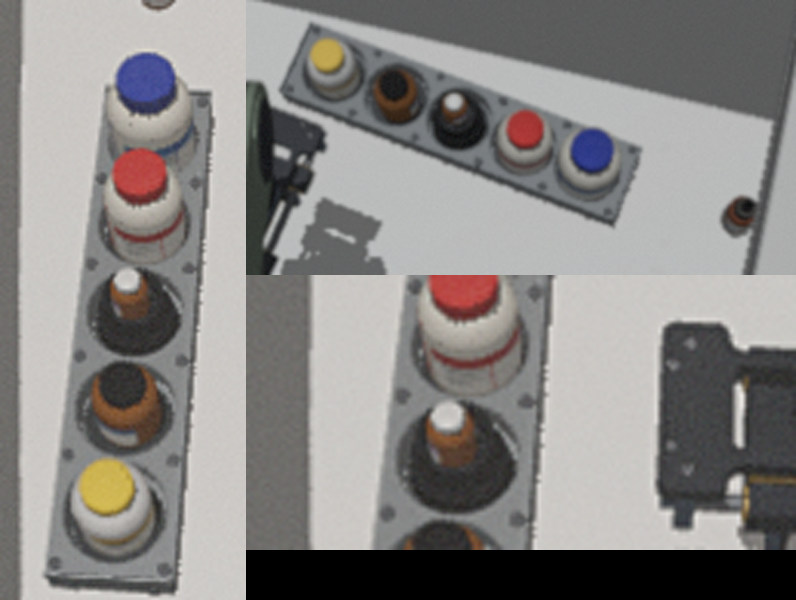

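The pictures show all five pockets filled in order: diluent (blue), wash (red), insert with the vial standing in its well at crop (448,445), substrate and buffer (yellow). All are upright and the dropper is untouched. The vial contact height, 50 mm above its pick height, confirms it is down in its well. Handing in.

Emit:
send_rows([
  {"tx": 0,"ty": 0,"tz": 0,"rx": 0,"ry": 0,"rz": 0,"gripper": -0.2},
  {"tx": 0,"ty": 0,"tz": 0,"rx": 0,"ry": 0,"rz": 0,"gripper": -0.2},
  {"tx": 0,"ty": 0,"tz": 0,"rx": 0,"ry": 0,"rz": 0,"gripper": -0.2},
])

```text
time_s: 35.48
ee_pos: [450.7, 8.3, 167.2]
ee_rot: [-180.0, 0.0, 67.2]
force: [-0.1, 0.4, -0.2]
gripper_width: 54.6
gripper_force: 0.0
```

```bash
python3 -c "
from workcell import env
print(env.job_done())"
```

```text
the job is handed in; nothing more can be done
None
```

The rack is loaded as asked and the job was handed in at about 35 s: wash next to diluent, substrate next to buffer, and the black insert in the middle pocket with the calibrator vial standing in its well; no verdict was returned.

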